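# Take a press-trial stack apart and eject its bush

## Task

Take the stack in the ejector fixture apart from the top down, one part at a time, setting each in the middle of its own plate: the gauge pin standing upright on the blue plate, the bearing flat on the yellow plate, the grey end cap flat on the red plate. Then push the fixture's black plunger fully down and let go of it, so that the brass bush rises out of its well and stands there on its own, and set the bush flat on the green plate. Do not disturb the black rubber roller standing nearby.

Things in the scene. Friction and masses are not known exactly. Their poses are not given: they have to be found in the camera images.
- fixture: Fixed aluminium ejector block, top 50 mm above table. Origin on the table under the axis of its round well (62 mm wide, floor at 28 mm); spans x -50 to 50, y -50 to 114 mm. Black plunger (head 30 mm wide) at x 0, y +85 mm: top at 82 mm, goes straight down 16.5 mm to a stop, needs 6 to 10 N and stays where left. Going down, it lifts the bush. Press hoses hang beyond world x 0.6 m.
- gauge_pin: Bare steel gauge pin, standing upright on top of the stack, 72 mm high: foot of diameter 16 mm from 0 to 12 mm, body of diameter 25 mm from 12 to 42 mm, thin shank of diameter 12 mm from 42 to 72 mm. Origin at the centre of its underside, z up along the pin. At the start its underside is about 77 mm above the table. 0.11 kg.
- bearing: Light grey steel ball bearing under the pin, lying flat, outer diameter 32 mm, 10 mm high. Origin at the centre of its underside, z up. At the start its underside is about 66 mm above the table, on the end cap.
- end_cap: Grey plastic end cap (round, diameter 40 mm, 18 mm high) under the bearing, lying flat. Origin at the centre of its underside, z up. At the start its underside is 48 mm above the table, on the brass bush.
- brass_bush: Brass bush (thick ring), outer diameter 60 mm, bore 24 mm, 20 mm high, 0.15 kg, at the bottom of the stack, flat in the well with its top 2 mm below the block's top: not to be gripped until ejected. Origin at the centre of its underside, z up; at the start 28 mm above the table. Fully ejected 44 mm: it then stands 14 mm above the block's top and stays there.
- blue_plate: Blue painted round set-down plate fixed to the table, diameter 84 mm, 4 mm thick; origin at the centre of its underside (so its top face is 4 mm above the origin). A thin white circle marks its middle. Place of the gauge pin.
- yellow_plate: Yellow painted round set-down plate fixed to the table, diameter 84 mm, 4 mm thick; origin at the centre of its underside (so its top face is 4 mm above the origin). A thin white circle marks its middle. Place of the bearing.
- red_plate: Red painted round set-down plate fixed to the table, diameter 84 mm, 4 mm thick; origin at the centre of its underside (so its top face is 4 mm above the origin). A thin white circle marks its middle. Place of the grey end cap.
- green_plate: Green painted round set-down plate fixed to the table, diameter 84 mm, 4 mm thick; origin at the centre of its underside (so its top face is 4 mm above the origin). A thin white circle marks its middle. Place of the brass bush.
- spare_roller: Loose black rubber roller standing upright, diameter 39 mm, 42 mm high, origin at the centre of its underside. A bystander: leave it alone.

How it is judged:
On the way, in this order (a step that is already met when the one before it is completed fails the run):
1. the gauge pin is set down in the middle of the blue plate and released (horizontal distance between gauge_pin and blue_plate below 0.012 m and z of gauge_pin in the frame of blue_plate between 0.001 and 0.0075 m and angle between gauge_pin's own z axis and vertical below 0.12 rad and linear speed of gauge_pin below 0.03 m/s and contact force between the fingers and gauge_pin below 0.2 N), for 0.2 s.
2. the bearing is set down in the middle of the yellow plate and released (horizontal distance between bearing and yellow_plate below 0.012 m and z of bearing in the frame of yellow_plate between 0.001 and 0.0075 m and angle between bearing's own z axis and vertical below 0.12 rad and linear speed of bearing below 0.03 m/s and contact force between the fingers and bearing below 0.2 N), for 0.2 s.
3. the grey end cap is set down in the middle of the red plate and released (horizontal distance between end_cap and red_plate below 0.012 m and z of end_cap in the frame of red_plate between 0.001 and 0.0075 m and angle between end_cap's own z axis and vertical below 0.12 rad and linear speed of end_cap below 0.03 m/s and contact force between the fingers and end_cap below 0.2 N), for 0.2 s.
4. the plunger has raised the brass bush out of its well, where it stands by itself, nothing of the robot touching it (z of brass_bush in the frame of fixture between 0.04 and 0.048 m and horizontal distance between brass_bush and fixture below 0.005 m and contact force between each of the arm, the fingers and brass_bush below 0.2 N and contact force between the fingers and fixture below 0.2 N), for 0.2 s.
At the end, for the whole second after the job is handed in: The gauge pin stands upright on the blue plate and the bearing, the grey end cap and the brass bush lie flat, right way up, on the yellow, red and green plates; each is centred on its plate within 12 mm, rests on it (upright within about 7 degrees), is released and at rest (all of step 1 and all of step 2 and all of step 3 and horizontal distance between brass_bush and green_plate below 0.012 m and z of brass_bush in the frame of green_plate between 0.001 and 0.0075 m and angle between brass_bush's own z axis and vertical below 0.12 rad and linear speed of brass_bush below 0.03 m/s and contact force between the fingers and brass_bush below 0.2 N); the robot touches nothing.
It fails at once if the black rubber roller is shifted by more than 20 mm or knocked over (distance of spare_roller from where it was at the start of the episode above 0.02 m or angle between spare_roller's own z axis and vertical above 0.3 rad).
It also fails if it takes over 139 s, if anything falls off the work surface, if the arm or the gripper's body presses on something with over 40 N, if the wrist force passes 120 N, or if a joint passes its speed limit or range.

## Robot

A 7-joint arm with a two-finger parallel gripper is mounted at the origin on a cart in front of the work surface, level with it; the furniture and walls round the work are solid. World frame = base frame: x ahead of the robot, y to its left, z up, the work surface at z = 0. Lengths are in m, angles in rad, forces in N, time in s.
With the tool pointing down it reaches from about 0.35 to 0.9 m from the base axis. Payload 8.1 kg.
Tool frame: the origin (TCP) lies midway between the tips of the shut fingers; the grasp point (between the pads) lies 19 mm behind it (arm.pinch_z is the distance from the TCP to the grasp point, in m); z points along the fingers, y is the direction in which the jaws open and shut (so a half turn about z gives the same grasp; the last joint's range is limited). The gripper opens to 92 mm and grips with 3 to 60 N. Pads are 19 mm wide; open, the fingers measure 130 mm over their backs; the gripper's body (75 mm by 190 mm) begins 47 mm behind the grasp point.
Start: joints at [1.15, 0.434, 0.025, 1.573, -0.012, 1.134, -0.075], TCP at [0.195, -0.594, 0.227] pointing down, gripper open.
Joint ranges: [-2.62, 2.62], [-0.44, 2.09], [-1.27, 1.32], [0.08, 2.57], [-1.32, 4.46], [0.12, 2], [-2.74, 2.74]. Speed limits (rad/s): [2.22, 2.22, 3.01, 3.01, 3.14, 3.14, 3.14].

## Interface

Orientations are given as a rotation vector (axis times angle).
In Python, from cell import arm, eyes gives the robot as it stands.
- The arm moves only by the tool apply_moves, never from a script. Its argument "targets" is one flat list of numbers, 5 for each row, row after row: the closure, from 0 (fully open) to 1 (shut), then the shift along the tool's x, y, z each as a share of 40 cm, from -1 to 1, then the turn about the tool's z as a share of pi/2 rad, from -1 to 1. A call has 1 to 20 rows; each row shifts and turns the commanded pose from where the row before left it, along the tool's axes as they then stand; what a row does not reach is not made up. A row lasts 1/8 s, in which the tool goes at most 62.5 mm and 10.7 degrees, less where a joint would pass 70% of its speed; a pose out of reach is approached as far as the arm can. A call with a number of a shift or a turn outside -1 to 1 is refused whole. A call with a gripper value outside its range is refused whole. The fingers move at their own pace and stop on an object; "grip_force" is the grip in N (left out, the last holds). Time passes only in rows, so rows that do not move let the fingers close. It gives the time, the measured TCP pose, the force and the opening at its end, in the units of the state.
- arm.observe(): the state, without advancing time (a new reading comes with each control period).
- eyes.get_image(name): name is "scene" or "top" or "wrist"; returns the picture (480x640x3 uint8, red, green, blue); there is no depth.
- eyes.camera_params(name): a dict with "camera_matrix" (3x3 intrinsics, pixels), "distortion" ([k1, k2, p1, p2, k3] as OpenCV has them; the pictures are not rectified), "xyz" and "attitude" of the camera in the world; the wrist camera has in their place "hand_eye" (4x4, takes a point from camera to tool coordinates, whose origin is the TCP and whose axes are the flange's). Camera axes: x right, y down, z forward; pixel columns grow to the right and rows downward; lengths in m; the calibration is good to about 2 mm. A picture is of the moment at which its call begins: read the wrist's pose just before it. camera_params takes no time and is no camera call.
- arm.sign_off(): hands the job in, once; it reports no verdict.
The state is a dict: "clock": time; "joints": joint angles; "dq": joint speeds; "joint_efforts": joint torques, N m; "position": TCP position; "ee_rot": TCP orientation; "force": force on the tool from outside, world axes, zero at the start; "ft_torque": the same for the moment, N m; "width": opening from 0.0 (shut) to 1.0 (fully open).
Only numpy, scipy, OpenCV 4.12 (cv2) and the standard library are available. Lean on these libraries where they do the work, as an engineer would, in place of code of your own. Each camera call takes 0.05 s, during which the arm holds its last target.

## Working session

There is one attempt and no reset: what is moved stays moved. The work goes in short steps, Python scripts to look and compute and a tool call to move; the robot and the scene stay as the last step left them, time stands still between calls to the robot, and variables do not carry over. Pictures are saved under pics/ and viewed, and the job is handed in when it is done.

Besides the shell and the picture viewer there is one more tool, called in YAML: its name, and indented under it one key for each argument. apply_moves: Moves the arm, as the interface text tells. Its arguments: {"type":"object","properties":{"targets":{"type":"array"},"grip_force":{"type":"number"}},"required":["targets"]}

```bash
ls; mkdir -p pics; python3 - <<'E'
from cell import arm, eyes
import cv2, numpy as np
np.set_printoptions(precision=4,suppress=True)
for n in ["scene","top","wrist"]:
    print(n,eyes.camera_params(n))
    cv2.imwrite(f"pics/{n}0.png",cv2.cvtColor(eyes.get_image(n),cv2.COLOR_RGB2BGR))
print(arm.observe(), arm.pinch_z)
E
```

```text
pics
scene {'camera_matrix': array([[583.7258,   0.    , 316.4166],
       [  0.    , 583.7258, 243.8868],
       [  0.    ,   0.    ,   1.    ]]), 'distortion': array([0.0155, 0.    , 0.    , 0.    , 0.    ]), 'xyz': array([-0.4184, -0.9585,  0.9053]), 'attitude': array([-1.9992,  0.8537, -0.4383])}
top {'camera_matrix': array([[473.1382,   0.    , 320.3735],
       [  0.    , 473.1382, 239.5955],
       [  0.    ,   0.    ,   1.    ]]), 'distortion': array([-0.0074,  0.    ,  0.    ,  0.    ,  0.    ]), 'xyz': array([ 0.322 , -0.0476,  1.0985]), 'attitude': array([-2.1133,  2.1597, -0.2154])}
wrist {'camera_matrix': array([[348.8697,   0.    , 324.3694],
       [  0.    , 348.8697, 237.6898],
       [  0.    ,   0.    ,   1.    ]]), 'distortion': array([0.023, 0.   , 0.   , 0.   , 0.   ]), 'hand_eye': array([[ 0.0002, -0.9643, -0.2647,  0.0696],
       [ 1.    , -0.    ,  0.001 , -0.0003],
       [-0.001 , -0.2647,  0.9643, -0.1577],
       [ 0.    ,  0.    ,  0.    ,  1.    ]])}
{'clock': 0.15, 'joints': array([ 1.1504,  0.4351,  0.025 ,  1.5739, -0.0116,  1.134 , -0.0751]), 'dq': array([ 0.0004, -0.0018,  0.0004, -0.003 ,  0.0005,  0.0012,  0.0003]), 'joint_efforts': array([  0.0024, -66.8266,   0.9861, -31.4695,  -0.0605,   0.0393,
         0.0001]), 'position': array([ 0.1951, -0.5934,  0.2261]), 'ee_rot': array([-3.1009, -0.4968,  0.0005]), 'force': array([0.0436, 0.0178, 0.1461]), 'ft_torque': array([ 0.0209,  0.0098, -0.0522]), 'width': 0.999796593947061} 0.0188
```

View pics/scene0.png

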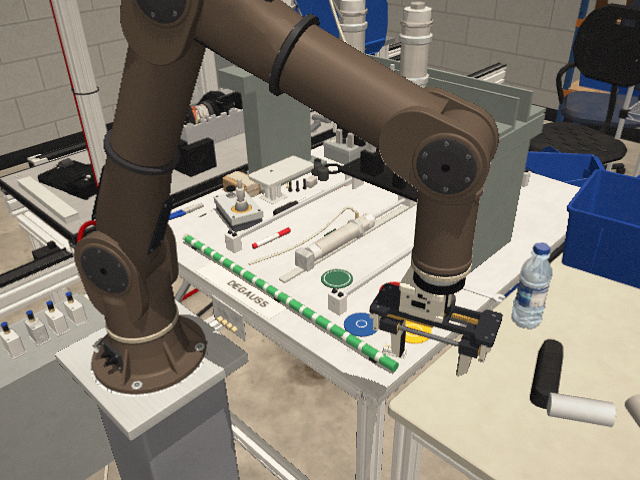

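View pics/top0.png

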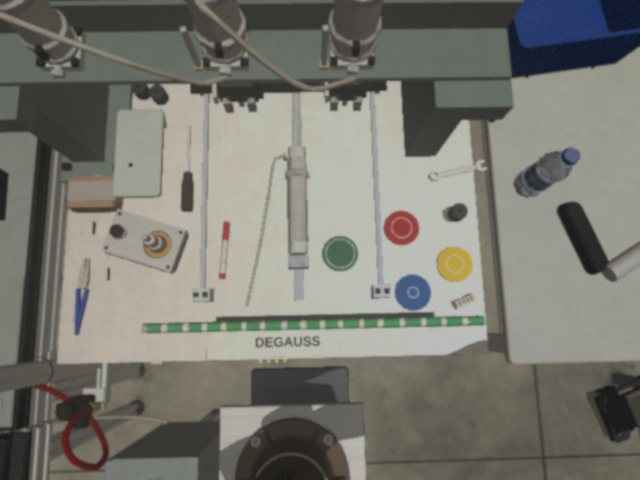

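View pics/wrist0.png

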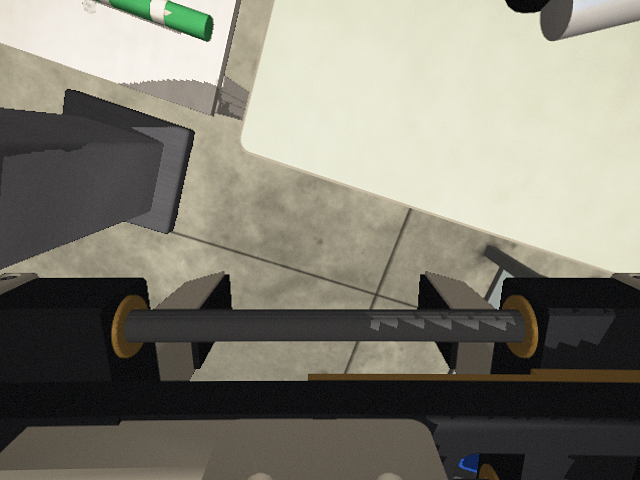

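The top view shows the fixture at about (146,241), with the stack at (155,243) and the plunger at (117,231). The plates are red (402,228), yellow (455,264), blue (412,293) and green (340,254), and the roller is at (456,212). Next I'll write helpers and measure these.

```bash
cat > h.py <<'E'
from cell import arm, eyes
import cv2, numpy as np
from scipy.spatial.transform import Rotation as R
np.set_printoptions(precision=4,suppress=True)
def pose():
    s=arm.observe(); T=np.eye(4); T[:3,:3]=R.from_rotvec(s["ee_rot"]).as_matrix(); T[:3,3]=s["position"]; return T
def cam(n,T=None):
    p=eyes.camera_params(n); M=np.eye(4)
    if n=="wrist": M=(pose() if T is None else T)@p["hand_eye"]
    else: M[:3,:3]=R.from_rotvec(p["attitude"]).as_matrix(); M[:3,3]=p["xyz"]
    return p["camera_matrix"],p["distortion"],M
def ray(c,uv):
    K,D,M=c; q=cv2.undistortPoints(np.array(uv,float).reshape(-1,1,2),K,D).reshape(-1,2)
    d=np.c_[q,np.ones(len(q))]@M[:3,:3].T
    return M[:3,3],d/np.linalg.norm(d,axis=1)[:,None]
def onz(c,uv,z):
    o,d=ray(c,uv); return o+d*((z-o[2])/d[:,2])[:,None]
def proj(c,P):
    K,D,M=c; W=np.linalg.inv(M); return cv2.projectPoints(np.array(P,float).reshape(-1,3),W[:3,:3],W[:3,3],K,D)[0].reshape(-1,2)
def grab(n,name=None):
    T=pose(); im=cv2.cvtColor(eyes.get_image(n),cv2.COLOR_RGB2BGR)
    if name: cv2.imwrite(f"pics/{name}.png",im)
    return im,cam(n,T)
def blob(im,lo,hi,mina=60):
    m=cv2.inRange(cv2.cvtColor(im,cv2.COLOR_BGR2HSV),np.array(lo),np.array(hi))
    cs,_=cv2.findContours(m,cv2.RETR_EXTERNAL,cv2.CHAIN_APPROX_NONE)
    return sorted([c for c in cs if cv2.contourArea(c)>mina],key=cv2.contourArea,reverse=True)
E
python3 - <<'E'
from h import *
im=cv2.imread("pics/top0.png"); c=cam("top")
for n,lo,hi in [("blue",(100,120,60),(118,255,255)),("yellow",(20,120,100),(32,255,255)),("red",(0,120,60),(8,255,255)),("red2",(170,120,60),(180,255,255)),("green",(60,60,30),(90,255,255)),("brass",(12,90,80),(24,255,255))]:
    for b in blob(im,lo,hi)[:5]:
        if len(b)<5: continue
        h=cv2.convexHull(b); P=onz(c,h[:,0].astype(float),0.004); (x,y),r=cv2.minEnclosingCircle(P[:,:2].astype(np.float32)); e=cv2.fitEllipse(h)
        print(n,cv2.contourArea(b),np.array(e[0]),np.array(e[1]),onz(c,e[0],0.004)[0],"r",r)
x=cv2.resize(im[190:300,80:220],None,fx=5,fy=5,interpolation=cv2.INTER_CUBIC); cv2.imwrite("pics/fx.png",x)
x=cv2.resize(im[180:310,370:490],None,fx=5,fy=4.5,interpolation=cv2.INTER_CUBIC); cv2.imwrite("pics/pl.png",x)
E
```

```text
blue 3931.0 [571.4743  22.6308] [ 56.0158 134.6849] [ 1.0823 -0.7407  0.004 ] r 0.16604158282279968
blue 611.5 [412.5033 292.3218] [30.9263 31.5205] [ 0.3927 -0.2833  0.004 ] r 0.036686673760414124
yellow 851.0 [454.1006 263.776 ] [32.851  34.3817] [ 0.4571 -0.3851  0.004 ] r 0.040124569088220596
red 789.0 [400.9593 227.4784] [31.7164 32.8497] [ 0.5463 -0.2648  0.004 ] r 0.0394262969493866
red 391.5 [ 88.1022 439.6331] [52.4682 59.3638] [0.0897 0.4415 0.004 ] r 0.06381279975175858
red 140.0 [ 97.6771 435.7956] [ 9.7447 41.0559] [0.0971 0.4213 0.004 ] r 0.04431362822651863
red 119.0 [ 50.6774 392.8188] [ 9.5617 36.0712] [0.1895 0.5296 0.004 ] r 0.03963789343833923
green 409.5 [339.8303 253.1284] [23.7469 24.0608] [ 0.4878 -0.1178  0.004 ] r 0.028804318979382515
green 106.0 [350.256  322.9147] [10.3482 17.3214] [ 0.3263 -0.1367  0.004 ] r 0.017582841217517853
green 104.5 [391.368  322.2911] [10.1689 17.0556] [ 0.3255 -0.2308  0.004 ] r 0.01768818497657776
green 104.0 [272.2702 324.9704] [10.3035 16.8961] [0.3259 0.041  0.004 ] r 0.017304150387644768
green 95.0 [454.0927 321.0773] [ 9.3853 18.6242] [ 0.3248 -0.3753  0.004 ] r 0.01794394478201866
brass 902.5 [454.2312 263.8526] [33.7322 35.4001] [ 0.4569 -0.3854  0.004 ] r 0.04117831960320473
brass 188.5 [ 89.6961 203.9039] [ 7.6944 48.7105] [0.6176 0.4708 0.004 ] r 0.0542328767478466
brass 178.0 [157.3395 244.1851] [24.1815 26.5613] [0.5176 0.3078 0.004 ] r 0.030679740011692047
```

View pics/fx.png

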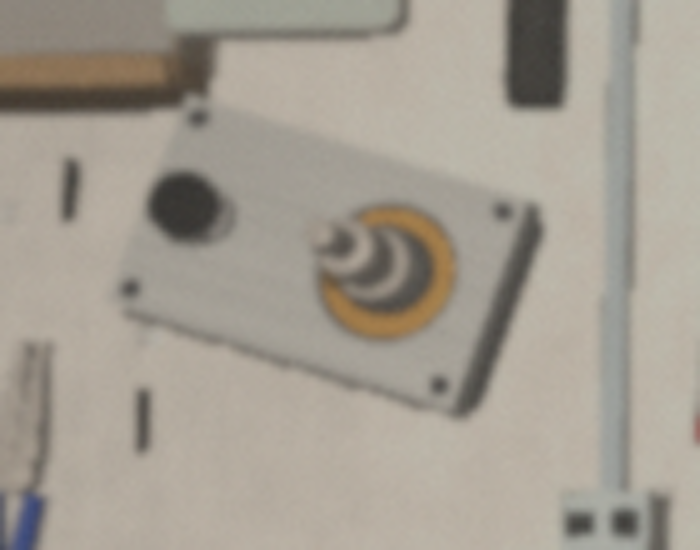

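View pics/pl.png

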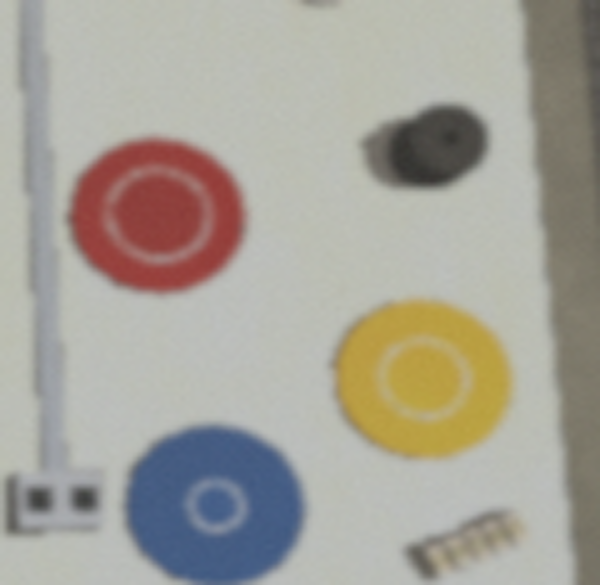

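```bash
python3 - <<'E'
from h import *
im=cv2.imread("pics/top0.png"); c=cam("top")
for n,g in [("blue",(412.5,292.5)),("yellow",(454,264)),("red",(401,228)),("green",(340,253.5))]:
    x0,y0=int(g[0])-26,int(g[1])-26
    sub=im[y0:y0+53,x0:x0+53]; hsv=cv2.cvtColor(sub,cv2.COLOR_BGR2HSV); ch=hsv[26-9:26+10,26-9:26+10].reshape(-1,3)
    s=hsv[...,1]; t,m=cv2.threshold(s,0,255,cv2.THRESH_OTSU)
    cs,_=cv2.findContours(m,cv2.RETR_EXTERNAL,cv2.CHAIN_APPROX_NONE)
    k=[q for q in cs if cv2.pointPolygonTest(cv2.convexHull(q),(26.,26.),False)>0]; k=max(k,key=cv2.contourArea)
    e=cv2.fitEllipse(cv2.convexHull(k)); p=np.array(e[0])+[x0,y0]
    print(n,t,p,np.array(e[1]),onz(c,p,.004)[0])
f=lambda u,v:(u/5+80-.4,v/5+190-.4)
S=onz(c,[f(198,118),f(503,212),f(440,385),f(130,288)],.05)
print("screws\n",S)
w=onz(c,f(387,272),.048)[0]; pl=onz(c,f(185,207),.082)[0]
print("well",w,"plunger",pl,"d",np.linalg.norm((pl-w)[:2]))
b=[b for b in blob(im,(12,90,80),(24,255,255)) if abs(b.mean(0)[0][0]-157)<15][0]
print("brass",cv2.fitEllipse(cv2.convexHull(b)))
for n,g in [("pinTop",f(322,237)),]:
  print(n,onz(c,g,.149)[0])
d=(pl-w)[:2]; print("yaw of fixture y",np.degrees(np.arctan2(-d[0],d[1])), "screws yaw", np.degrees(np.arctan2(*(S[1]-S[0])[:2])),np.degrees(np.arctan2(*(S[2]-S[3])[:2])))
print("roller",onz(c,(370+440/5,180+140/4.5),.042))
E
```

```text
blue 60.0 [412.5055 292.1429] [34.1115 35.0739] [ 0.3931 -0.2833  0.004 ]
yellow 79.0 [454.1368 263.7711] [34.0267 35.7866] [ 0.4571 -0.3852  0.004 ]
red 71.0 [401.0686 227.4895] [33.2995 34.3199] [ 0.5463 -0.265   0.004 ]
green 37.0 [339.7438 253.1465] [32.8698 33.7848] [ 0.4878 -0.1176  0.004 ]
screws
 [[0.5822 0.3814 0.05  ]
 [0.5362 0.2428 0.05  ]
 [0.4584 0.2683 0.05  ]
 [0.5049 0.4075 0.05  ]]
well [0.5102 0.2943 0.048 ] plunger [0.5346 0.3718 0.082 ] d 0.0812902806973431
brass ((157.33953857421875, 244.18511962890625), (24.181476593017578, 26.56134605407715), 46.73210144042969)
pinTop [0.507  0.2882 0.149 ]
yaw of fixture y -17.468189860050067 screws yaw -161.61546172689916 -161.55163039809048
roller [[ 0.5745 -0.3916  0.042 ]]
```

I've measured the plates, and they sit at sensible radii of about 0.48–0.61 m. My plan is to work with the jaws along the fixture's y axis and the wrist camera on the base side, which puts tool x at about 162.5° world. First I'll turn in place, then travel over the stack.

apply_moves:
  targets: [0,0,0,-0.008,-0.115,0,0,0,-0.008,-0.115,0,0,0,-0.008,-0.115,0,0,0,-0.008,-0.115,0,0,0,-0.008,-0.115,0,0,0,-0.008,-0.115,0,0,0,-0.008,-0.115,0,0,0,-0.008,-0.115,0,0,0,-0.008,-0.115,0,0,0,-0.008,-0.115,0,0,0,-0.008,-0.115,0,0,0,-0.008,-0.115,0,0,0,-0.008,-0.115,0,0,0,-0.008,-0.108]

```text
clock: 1.9
position: [0.1951, -0.5936, 0.2713]
ee_rot: [-0.47, -3.106, -0.001]
force: [-0.7, -0.5, 0.6]
width: 1.003
```

apply_moves:
  targets: [0,-0.035,0.123,0,0,0,-0.035,0.123,0,0,0,-0.035,0.123,0,0,0,-0.035,0.123,0,0,0,-0.035,0.123,0,0,0,-0.035,0.123,0,0,0,-0.035,0.123,0,0,0,-0.035,0.123,0,0]

```text
clock: 2.9
position: [0.4211, -0.2508, 0.2715]
ee_rot: [-0.479, -3.105, 0.0]
force: [0.6, -0.5, -0.1]
width: 1.005
```

apply_moves:
  targets: [0,0.0185,0.123,0,0,0,0.0185,0.123,0,0,0,0.0185,0.123,0,0,0,0.0185,0.123,0,0,0,0.0185,0.123,0,0,0,0.0185,0.123,0,0,0,0.0185,0.123,0,0,0,0.0185,0.123,0,0,0,0.0185,0.123,0,0,0,0.0185,0.123,0,0,0,0.0185,0.123,0,0]

```text
clock: 4.28
position: [0.5062, 0.2897, 0.2712]
ee_rot: [-0.48, -3.105, 0.001]
force: [1.0, -0.9, 1.3]
width: 1.0
```

```bash
python3 - <<'E'
from h import *
grab("wrist","w1"); im,c=grab("scene","s1"); print(arm.observe()["joints"],pose())
E
```

```text
[-0.0263  0.4719 -0.8707  1.5605  0.3676  1.281   0.323 ] [[-0.9556  0.2948 -0.0015  0.5044]
 [ 0.2948  0.9555  0.0037  0.2945]
 [ 0.0025  0.0031 -1.      0.2712]
 [ 0.      0.      0.      1.    ]]
```

View pics/w1.png

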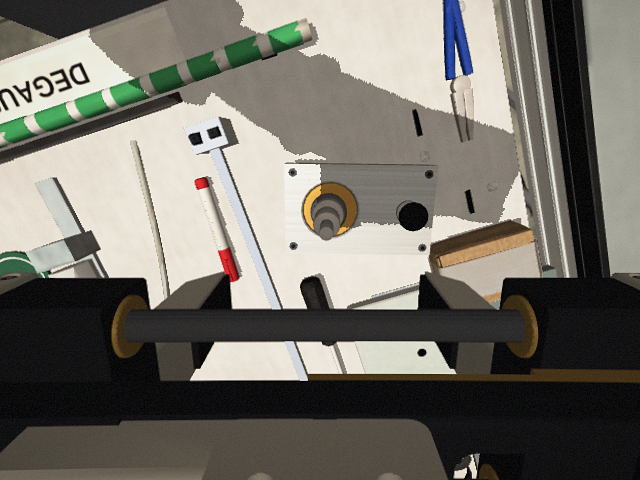

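View pics/s1.png

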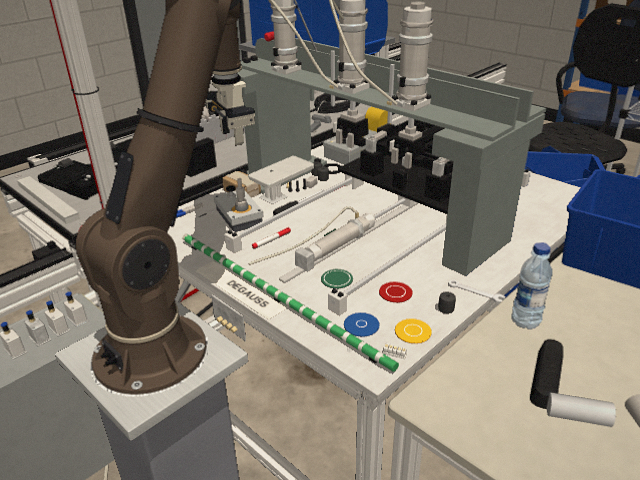

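The wrist view shows the block squared to the image. The brass ring is at (329,208), the pin top near (326,235) and the plunger at (412,216). The arm was still settling in that shot, so I'll retake it and measure across the wrist, top and scene views.

```bash
python3 - <<'E'
from h import *
im,c=grab("wrist","w2"); print(c[2][:3,3], pose()[:3,3])
b=[b for b in blob(im,(10,100,80),(26,255,255)) if abs(b.mean(0)[0][0]-329)<20 and abs(b.mean(0)[0][1]-208)<20][0]
e=cv2.fitEllipse(cv2.convexHull(b)); print("brass",e,onz(c,e[0],.048))
cv2.imwrite("pics/w2z.png",cv2.resize(im[150:270,270:450],None,fx=4.4,fy=4.4,interpolation=cv2.INTER_CUBIC))
im,c=grab("scene","s2")
cv2.imwrite("pics/s2z.png",cv2.resize(im[160:250,200:330],None,fx=6,fy=6,interpolation=cv2.INTER_CUBIC))
cv2.imwrite("pics/s2p.png",cv2.resize(im[260:360,300:470],None,fx=4.7,fy=4.7,interpolation=cv2.INTER_CUBIC))
for n,g in [("blue",(361,325)),("yellow",(413,331)),("red",(396,292)),("green",(337,279))]:
    x0,y0=int(g[0])-26,int(g[1])-20
    sub=im[y0:y0+40,x0:x0+53]; hsv=cv2.cvtColor(sub,cv2.COLOR_BGR2HSV)
    s=hsv[...,1]; t,m=cv2.threshold(s,0,255,cv2.THRESH_OTSU)
    cs,_=cv2.findContours(m,cv2.RETR_EXTERNAL,cv2.CHAIN_APPROX_NONE)
    k=[q for q in cs if cv2.pointPolygonTest(cv2.convexHull(q),(26.,20.),False)>0]; k=max(k,key=cv2.contourArea)
    e=cv2.fitEllipse(cv2.convexHull(k)); p=np.array(e[0])+[x0,y0]
    print(n,t,p,np.array(e[1]),onz(c,p,.004)[0])
E
```

```text
[0.4353 0.3147 0.4291] [0.5049 0.2915 0.271 ]
brass ((325.1690673828125, 212.3428955078125), (52.66999053955078, 53.49905776977539), 102.87886047363281) [[0.5069 0.2944 0.048 ]]
blue 97.0 [356.4485 328.1799] [30.1984 43.9306] [ 0.3745 -0.2844  0.004 ]
yellow 120.0 [412.8054 330.6693] [24.0772 36.6975] [ 0.4566 -0.385   0.004 ]
red 118.0 [395.2626 291.8025] [20.0453 33.1552] [ 0.5456 -0.2647  0.004 ]
green 70.0 [336.2055 277.0326] [14.6291 23.469 ] [ 0.4911 -0.1123  0.004 ]
```

View pics/w2z.png

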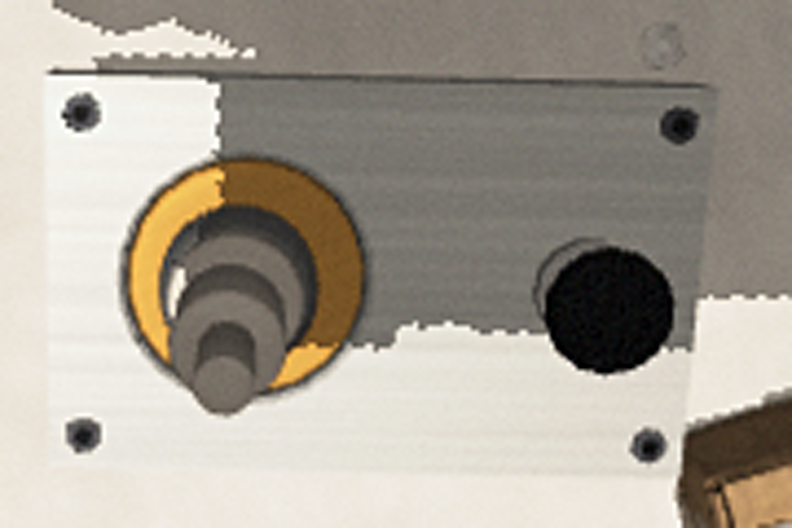

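View pics/s2z.png

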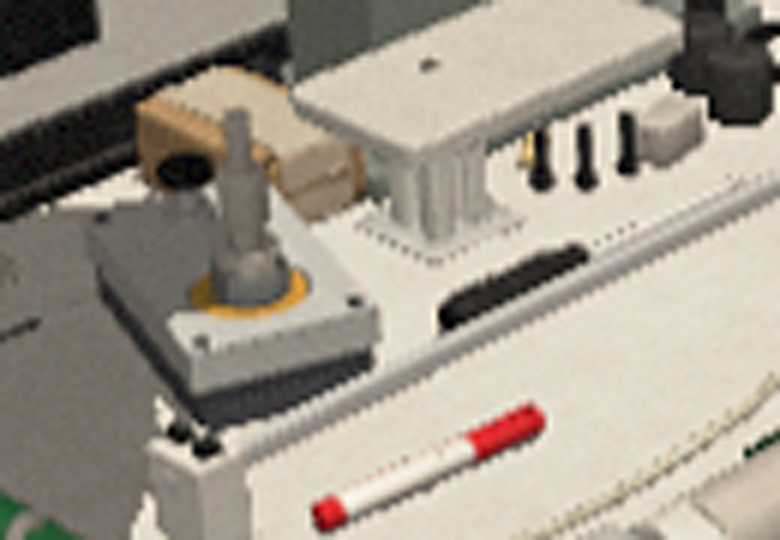

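View pics/s2p.png

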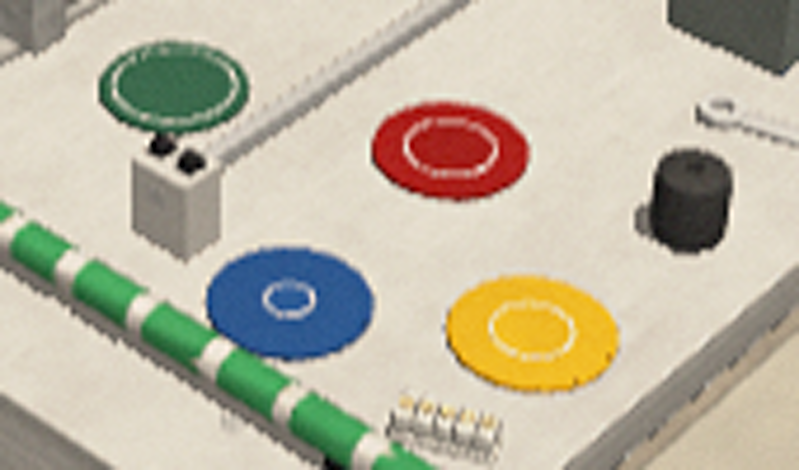

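```bash
python3 - <<'E'
from h import *
T=np.eye(4);
T=pose(); c=cam("wrist",T)
f=lambda u,v:(u/4.4+270-.4,v/4.4+150-.4)
S=onz(c,[f(81,111),f(680,124),f(648,444),f(83,434)],.05); print("screws\n",S); 
print("sizes",np.linalg.norm(S-np.roll(S,1,0),axis=1),"yaw y axis",[np.degrees(np.arctan2(-d[0],d[1])) for d in (S[1]-S[0],S[2]-S[3])])
w=onz(c,(325.2,212.3),.048)[0]
pl=onz(c,f(609,310),.082)[0]; print("well",w,"plunger",pl,np.linalg.norm((pl-w)[:2]))
print("pin top wrist",onz(c,f(222,385),.149)[0],"shoulder .119",onz(c,f(229,322),.119)[0])
t=cam("top"); s=cam("scene")
g=lambda u,v:(u/5+80-.4,v/5+190-.4)
q=lambda u,v:(u/6+200-.4,v/6+160-.4)
print("pin top scene",onz(s,q(237,114),.149),"plunger scene",onz(s,q(187,168),.082))
print("scene brass",onz(s,q(250,295),.048))
def tri(l):
    A=np.zeros((3,3));b=np.zeros(3)
    for o,d in l:
        P=np.eye(3)-np.outer(d[0],d[0]);A+=P;b+=P@o
    return np.linalg.solve(A,b)
print("tri pin", tri([ray(c,f(222,385)),ray(t,g(322,237)),ray(s,q(237,114))]))
r=lambda u,v:(u/4.7+300-.4,v/4.7+260-.4)
for n,a in [("blue",(290,299)),("green",(174,86)),("red",(451,150)),("yellow",(533,331))]: print(n,onz(s,r(*a),.004))
print("roller",onz(s,r(692,165),.042), onz(s,r(690,240),0))
E
```

```text
screws
 [[0.4567 0.2627 0.05  ]
 [0.5034 0.401  0.05  ]
 [0.5807 0.3747 0.05  ]
 [0.5347 0.2364 0.05  ]]
sizes [0.0823 0.1459 0.0817 0.1457] yaw y axis [np.float64(-18.64866351474909), np.float64(-18.4140247180466)]
well [0.5079 0.2885 0.048 ] plunger [0.5343 0.3682 0.082 ] 0.0839873609918969
pin top wrist [0.5076 0.284  0.149 ] shoulder .119 [0.5029 0.2866 0.119 ]
pin top scene [[0.5112 0.2923 0.149 ]] plunger scene [[0.5363 0.3735 0.082 ]]
scene brass [[0.5094 0.2946 0.048 ]]
tri pin [0.5061 0.2853 0.1538]
blue [[ 0.3956 -0.2812  0.004 ]]
green [[ 0.489  -0.1157  0.004 ]]
red [[ 0.547  -0.2645  0.004 ]]
yellow [[ 0.4587 -0.384   0.004 ]]
roller [[ 0.5794 -0.3909  0.042 ]] [[ 0.5744 -0.3979 -0.    ]]
```

The wrist readings differ by about 5 mm because the arm was still settling. I'll hold still briefly and repeat.

apply_moves:
  targets: [0,0,0,0,0,0,0,0,0,0,0,0,0,0,0,0,0,0,0,0]

```text
clock: 4.97
position: [0.5061, 0.288, 0.2717]
ee_rot: [0.48, 3.104, -0.0]
force: [0.6, 0.4, 0.8]
width: 0.998
```

```bash
python3 - <<'E'
from h import *
for k in range(2):
    im,c=grab("wrist","w3"); print(c[2][:3,3], pose())
np.save("w3.npy",c[2])
b=[b for b in blob(im,(10,100,80),(26,255,255)) if abs(b.mean(0)[0][0]-329)<20 and abs(b.mean(0)[0][1]-208)<20][0]
e=cv2.fitEllipse(cv2.convexHull(b)); print("brass",e,onz(c,e[0],.048))
cv2.imwrite("pics/w3z.png",cv2.resize(im[150:270,270:450],None,fx=4.4,fy=4.4,interpolation=cv2.INTER_CUBIC))
E
```

```text
[0.4369 0.3093 0.4293] [[-0.9534  0.3016  0.0002  0.5061]
 [ 0.3016  0.9534 -0.0001  0.2881]
 [-0.0002 -0.0001 -1.      0.2716]
 [ 0.      0.      0.      1.    ]]
[0.4369 0.3094 0.4293] [[-0.9534  0.3016  0.0002  0.5061]
 [ 0.3016  0.9534 -0.      0.2883]
 [-0.0002  0.     -1.      0.2716]
 [ 0.      0.      0.      1.    ]]
brass ((330.8406066894531, 208.61676025390625), (52.897499084472656, 53.642066955566406), 91.98259735107422) [[0.5069 0.2944 0.048 ]]
```

View pics/w3z.png

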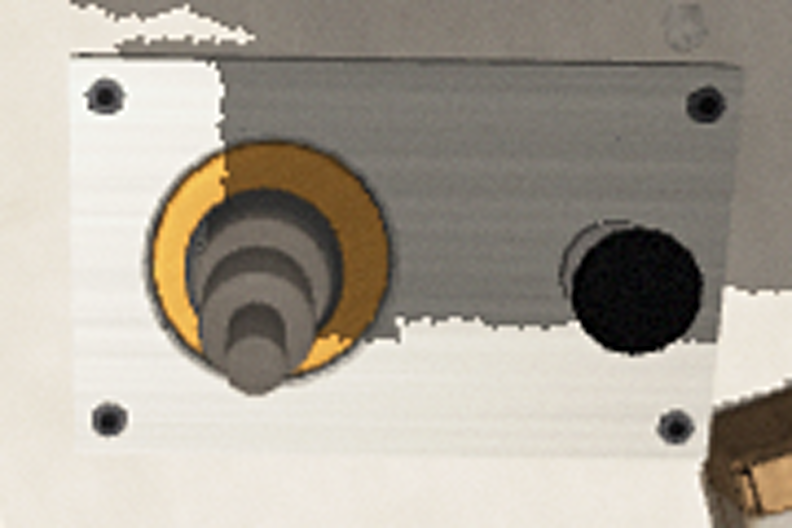

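```bash
python3 - <<'E'
from h import *
K,D,_=cam("wrist"); c=(K,D,np.load("w3.npy"))
f=lambda u,v:(u/4.4+270-.4,v/4.4+150-.4)
S=onz(c,[f(104,96),f(706,104),f(675,428),f(108,420)],.05); print("screws\n",S,S.mean(0)); 
print("yaw y axis",[np.degrees(np.arctan2(-d[0],d[1])) for d in (S[1]-S[0],S[2]-S[3])])
y=(S[1]-S[0]+S[2]-S[3])[:2]; y/=np.linalg.norm(y)
# fixture block centre is at y=+32
print("well from screws",S.mean(0)[:2]-.032*y,"plunger from screws",S.mean(0)[:2]+.053*y)
pl=onz(c,f(637,290),.082)[0]; print("plunger",pl)
print("pin top wrist",onz(c,f(256,364),.149)[0])
# body shoulder edges at z=.119: left 200 right 318 around row ~305
print("shoulder",onz(c,[f(199,305),f(318,305),f(258,305)],.119))
print("bearing/cap tops: bearing z.076",onz(c,[f(191,280),f(341,280)],.0757))
E
```

```text
screws
 [[0.4559 0.268  0.05  ]
 [0.502  0.407  0.05  ]
 [0.58   0.381  0.05  ]
 [0.534  0.2423 0.05  ]] [0.518  0.3246 0.05  ]
yaw y axis [np.float64(-18.34055475177), np.float64(-18.36362232982814)]
well from screws [0.5079 0.2942] plunger from screws [0.5347 0.3749]
plunger [0.533  0.3742 0.082 ]
pin top wrist [0.5066 0.29   0.149 ]
shoulder [[0.4986 0.2805 0.119 ]
 [0.506  0.3039 0.119 ]
 [0.5022 0.2921 0.119 ]]
bearing/cap tops: bearing z.076 [[0.5009 0.2765 0.0757]
 [0.5115 0.31   0.0757]]
```

The pin axis comes out at about (0.5065, 0.292) and the well at about (0.508, 0.294), and the three views agree to 2–3 mm. I'll descend around the pin's body with the tips at z ≈ 0.09.

apply_moves:
  targets: [0,0.002,0.009,0.05,0,0,0,0,0.06,0,0,0,0,0.06,0,0,0,0,0.06,0,0,0,0,0.05,0,0,0,0,0.03,0,0,0,0,0,0,0,0,0,0,0]

```text
clock: 6.08
position: [0.5066, 0.2926, 0.1482]
ee_rot: [0.478, 3.104, 0.001]
force: [-0.2, -0.2, -0.4]
width: 1.003
```

```bash
python3 - <<'E'
from h import *
im,c=grab("wrist","w4"); print(pose()[:3,3])
E
```

```text
[0.5067 0.2926 0.1484]
```

View pics/w4.png

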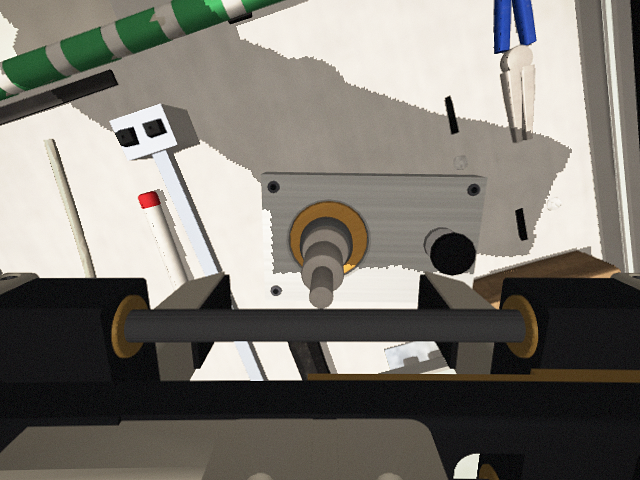

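```bash
python3 - <<'E'
from h import *
im=cv2.imread("pics/w4.png");c=cam("wrist")
cv2.imwrite("pics/w4z.png",cv2.resize(im[190:320,260:390],None,fx=4.5,fy=4.5,interpolation=cv2.INTER_CUBIC))
print(proj(c,[pose()[:3,3]]))
E
```

```text
[[325.8354 294.8972]]
```

View pics/w4z.png

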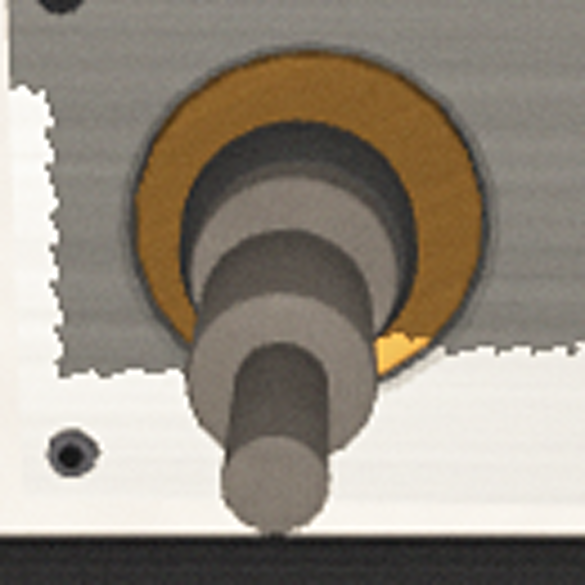

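The pin top is at (320.7,297.4), against a projected TCP of (325.8,294.9). I'll shift about −2.4 mm in tool y and −1 mm in tool x, descend and grip.

apply_moves:
  targets: [0,-0.003,-0.006,0.03,0,0,0,0,0.05,0,0,0,0,0.045,0,0,0,0,0.021,0,0,0,0,0,0,0.3,0,0,0,0,0.5,0,0,0,0,0.65,0,0,0,0,0.8,0,0,0,0,0.8,0,0,0,0,0.8,0,0,0,0,0.8,0,0,0,0]
  grip_force: 20

```text
clock: 7.62
position: [0.5067, 0.2895, 0.0891]
ee_rot: [0.479, 3.105, 0.0]
force: [-0.4, 0.7, 0.5]
width: 0.286
```

```bash
python3 - <<'E'
from h import *
im,c=grab("wrist","w5"); print(pose()[:3,3],arm.observe()["width"]*92)
E
```

```text
[0.5067 0.2896 0.0891] 24.6096727540114
```

View pics/w5.png

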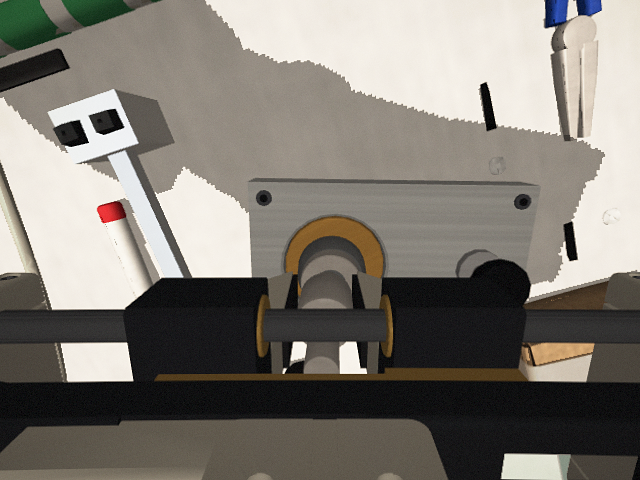

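The opening is 24.6 mm, which matches the 25 mm body, so the pin is gripped. Now I'll lift it straight up and carry it to above the blue plate.

apply_moves:
  targets: [0.8,0,0,-0.01,0,0.8,0,0,-0.03,0,0.8,0,0,-0.08,0,0.8,0,0,-0.1,0,0.8,0,0,-0.1,0,0.8,0,0,-0.033,0,0.8,0,0,0,0]

```text
clock: 8.55
position: [0.5069, 0.2896, 0.2311]
ee_rot: [0.479, 3.104, 0.001]
force: [0.2, 0.1, -2.1]
width: 0.264
```

apply_moves:
  targets: [0.8,-0.0136,-0.06,0,0,0.8,-0.0136,-0.1207,0,0,0.8,-0.0136,-0.1207,0,0,0.8,-0.0136,-0.1207,0,0,0.8,-0.0136,-0.1207,0,0,0.8,-0.0136,-0.1207,0,0,0.8,-0.0136,-0.1207,0,0,0.8,-0.0136,-0.1207,0,0,0.8,-0.0136,-0.1207,0,0,0.8,-0.0136,-0.1207,0,0,0.8,-0.0136,-0.1207,0,0,0.8,-0.0136,-0.1207,0,0,0.8,0,-0.06,0,0,0.8,0,0,0,0,0.8,0,0,0,0,0.8,0,0,0,0,0.8,0,0,0,0]

```text
clock: 10.68
position: [0.3949, -0.2816, 0.2303]
ee_rot: [0.476, 3.105, -0.0]
force: [-0.8, 0.4, -0.6]
width: 0.271
```

```bash
cat > plates.py <<'E'
from h import *
import sys
im,c=grab("wrist",sys.argv[1]); print(pose()[:3,3],arm.observe()["width"]*92,arm.observe()["joints"])
HS={"blue":((95,90,40),(125,255,255)),"yellow":((20,120,80),(32,255,255)),"red":((0,130,60),(6,255,255)),"green":((60,60,20),(85,255,255))}
ap={"blue":(.394,-.2825),"yellow":(.4575,-.385),"red":(.546,-.265),"green":(.488,-.117)}
for n,(lo,hi) in HS.items():
    for b in blob(im,lo,hi,300):
        e=cv2.fitEllipse(cv2.convexHull(b)); p=onz(c,e[0],.004)[0]
        P=onz(c,cv2.convexHull(b)[:,0].astype(float),.004)[:,:2].astype(np.float32)
        if np.linalg.norm(p[:2]-ap[n])<.04: print(n,np.array(e[0]),np.array(e[1]),p,cv2.minEnclosingCircle(P))
E
python3 plates.py w6
```

```text
[ 0.3948 -0.2817  0.2304] 24.880574601679594 [ 1.1334  0.3008 -0.7727  1.8518  0.2364  1.0829  1.5373]
blue [322.2252 205.8878] [73.3145 74.1163] [ 0.3903 -0.2836  0.004 ] ((0.39134201407432556, -0.2841242551803589), 0.04160252586007118)
yellow [254.1179 268.6866] [36.383  64.5989] [ 0.4374 -0.382   0.004 ] ((0.44388848543167114, -0.38333815336227417), 0.03914079815149307)
green [485.7083 240.5663] [67.1437 76.2329] [ 0.4843 -0.1182  0.004 ] ((0.48530396819114685, -0.11871800571680069), 0.041673991829156876)
```

View pics/w6.png

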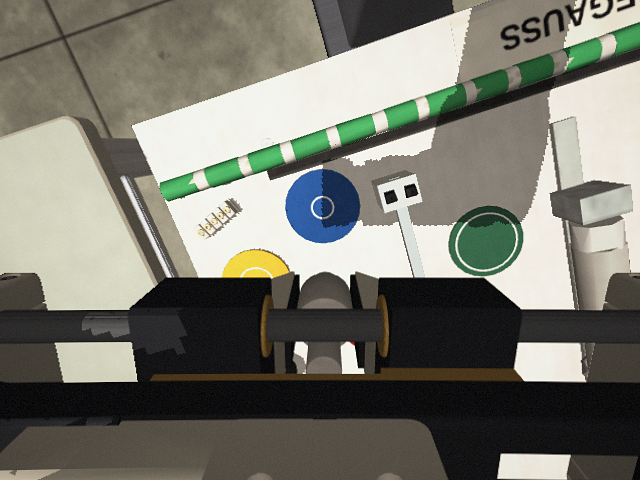

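The wrist view puts the blue plate centre at about (0.391, −0.284) and the top view at (0.393, −0.283). I'll aim for (0.392, −0.2835) and descend close to the plate, slowly at the end.

apply_moves:
  targets: [0.8,0.005,-0.0065,0.05,0,0.8,0,0,0.1,0,0.8,0,0,0.1,0,0.8,0,0,0.1,0,0.8,0,0,0.1,0,0.8,0,0,0.05,0,0.8,0,0,0.02,0,0.8,0,0,0.005,0,0.8,0,0,0,0,0.8,0,0,0,0]

```text
clock: 11.98
position: [0.3923, -0.2846, 0.0211]
ee_rot: [0.479, 3.104, -0.001]
force: [-0.3, -0.2, -0.4]
width: 0.268
```

apply_moves:
  targets: [0.8,0,0,0.004,0,0.8,0,0,0.004,0,0.8,0,0,0,0]

```text
clock: 12.35
position: [0.3918, -0.2842, 0.017]
ee_rot: [-0.479, -3.105, -0.0]
force: [-0.4, -0.2, -1.1]
width: 0.27
```

apply_moves:
  targets: [0.8,0,0,0.003,0,0.8,0,0,0,0]

```text
clock: 12.6
position: [0.392, -0.2842, 0.0163]
ee_rot: [0.478, 3.105, -0.001]
force: [-1.8, 1.0, 5.2]
width: 0.268
```

```bash
python3 - <<'E'
from h import *
im,c=grab("scene"); cv2.imwrite("pics/s7.png",cv2.resize(im[230:370,290:450],None,fx=4,fy=4,interpolation=cv2.INTER_CUBIC))
E
```

```text
(no output)
```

View pics/s7.png

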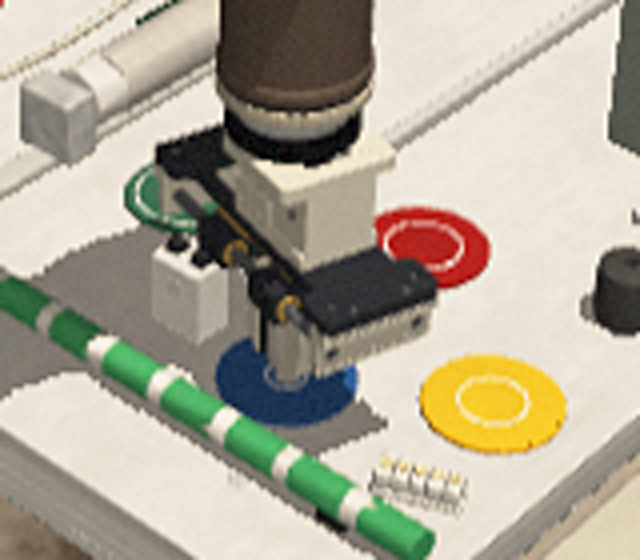

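The 5 N upward force shows contact, and the foot sits in the plate's white ring. I'll release, rise and check.

apply_moves:
  targets: [0.68,0,0,0,0,0.6,0,0,0,0,0.5,0,0,0,0,0.4,0,0,0,0,0.4,0,0,0,0,0.4,0,0,-0.02,0,0.4,0,0,-0.06,0,0.4,0,0,-0.1,0,0.4,0,0,-0.12,0,0.4,0,0,-0.12,0,0.4,0,0,-0.12,0,0.4,0,0,-0.02,0,0.4,0,0,0,0]

```text
clock: 14.28
position: [0.3918, -0.2843, 0.2402]
ee_rot: [0.479, 3.104, -0.001]
force: [0.8, -0.2, -0.9]
width: 0.601
```

```bash
python3 plates.py w8;  python3 - <<'E'
from h import *
im=cv2.imread("pics/w8.png"); cv2.imwrite("pics/w8z.png",cv2.resize(im[150:310,230:400],None,fx=3.7,fy=3.7,interpolation=cv2.INTER_CUBIC))
E
```

```text
[ 0.3913 -0.2841  0.2393] 55.06054853778009 [ 1.1558  0.2925 -0.7877  1.8404  0.2311  1.1038  1.5489]
blue [325.5468 206.0262] [71.2909 72.2794] [ 0.3904 -0.2836  0.004 ] ((0.3915005028247833, -0.2839610278606415), 0.04165230318903923)
yellow [261.8618 279.4949] [60.2812 68.7698] [ 0.453  -0.3841  0.004 ] ((0.45532792806625366, -0.38510823249816895), 0.04181794822216034)
red [366.3649 297.8557] [16.5845 43.4145] [ 0.5143 -0.27    0.004 ] ((0.5126497745513916, -0.27406227588653564), 0.02491031028330326)
green [484.9957 239.6898] [65.5224 74.4113] [ 0.4844 -0.1182  0.004 ] ((0.48527446389198303, -0.11845468729734421), 0.04166613519191742)
```

View pics/w8z.png

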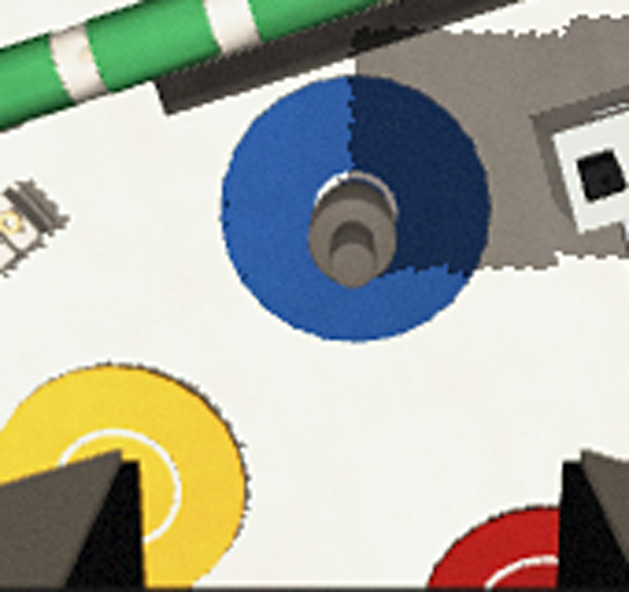

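The pin stands upright in the middle of the blue plate, with its ring concentric at about (325,206). Going back over the stack.

apply_moves:
  targets: [0.3,0.0133,0.06,0,0,0.3,0.0133,0.1215,0,0,0.3,0.0133,0.1215,0,0,0.3,0.0133,0.1215,0,0,0.3,0.0133,0.1215,0,0,0.3,0.0133,0.1215,0,0,0.3,0.0133,0.1215,0,0,0.3,0.0133,0.1215,0,0,0.3,0.0133,0.1215,0,0,0.3,0.0133,0.1215,0,0,0.3,0.0133,0.1215,0,0,0.3,0.0133,0.1215,0,0,0.3,0,0.06,0,0,0.3,0,0,0.1,0,0.3,0,0,0.05,0,0.3,0,0,0,0,0.3,0,0,0,0]

```text
clock: 16.45
position: [0.5068, 0.2906, 0.1806]
ee_rot: [0.479, 3.104, 0.001]
force: [0.2, -0.0, 0.1]
width: 0.7
```

```bash
python3 - <<'E'
from h import *
im,c=grab("wrist","w9"); print(pose())
np.save("w9.npy",c[2])
print("TCP proj",proj(c,[pose()[:3,3]]))
cv2.imwrite("pics/w9z.png",cv2.resize(im[170:300,230:430],None,fx=4,fy=4,interpolation=cv2.INTER_CUBIC))
E
```

```text
[[-0.9534  0.3016  0.0013  0.507 ]
 [ 0.3016  0.9534  0.0008  0.2907]
 [-0.0009  0.0012 -1.      0.181 ]
 [ 0.      0.      0.      1.    ]]
TCP proj [[326.2997 295.4866]]
```

View pics/w9z.png

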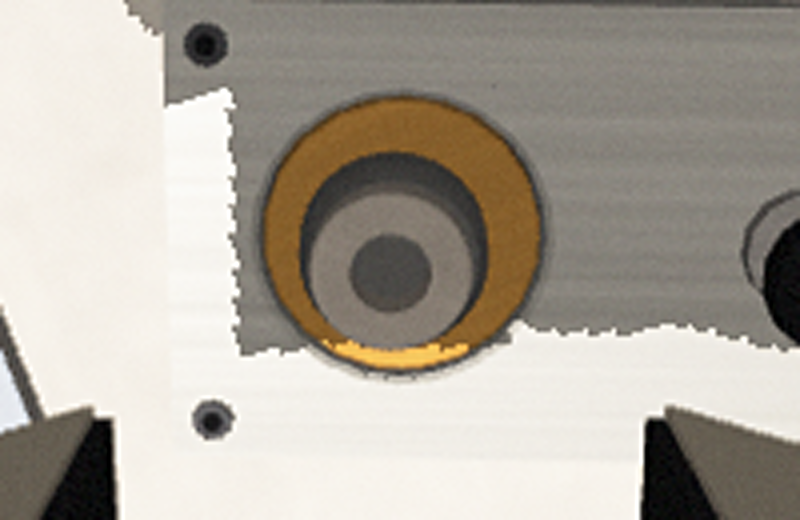

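```bash
python3 - <<'E'
from h import *
K,D,_=cam("wrist"); c=(K,D,np.load("w9.npy")); T=pose()
f=lambda u,v:(u/4+230-.4,v/4+170-.4)
for n,p,z in [("bearing",(391,271),.076),("bore",(390,273),.076),("brass",(402,233),.048),("cap lr",(394,250),.066)]:
    q=onz(c,f(*p),z)[0]; print(n,q,"tool",T[:3,:3].T@(q-T[:3,3])/.4)
L=onz(c,[f(309,271),f(474,271)],.076); print("dia",np.linalg.norm(L[0]-L[1]))
E
```

```text
bearing [0.5066 0.2923 0.076 ] tool [0.0021 0.003  0.2625]
bore [0.507  0.2919 0.076 ] tool [0.0011 0.0026 0.2625]
brass [0.5067 0.2949 0.048 ] tool [0.0041 0.0094 0.3325]
cap lr [0.5053 0.2934 0.066 ] tool [0.0063 0.0047 0.2875]
dia 0.03215208438337138
```

The bearing is at (0.507, 0.292), and its 32.2 mm diameter checks out. I'll descend until the tips are at z ≈ 0.068, just above the cap top at 0.066, and grip.

apply_moves:
  targets: [0.3,0.0015,0.003,0.05,0,0.3,0,0,0.1,0,0.3,0,0,0.09,0,0.3,0,0,0.04,0,0.3,0,0,0,0,0.3,0,0,0,0]

```text
clock: 17.25
position: [0.5069, 0.2926, 0.0692]
ee_rot: [0.478, 3.104, 0.002]
force: [0.3, -0.3, 0.7]
width: 0.704
```

apply_moves:
  targets: [0.45,0,0,0.002,0,0.55,0,0,0,0,0.65,0,0,0,0,0.75,0,0,0,0,0.75,0,0,0,0,0.75,0,0,0,0,0.75,0,0,0,0]
  grip_force: 20

```text
clock: 18.12
position: [0.5063, 0.2919, 0.0672]
ee_rot: [0.479, 3.105, 0.0]
force: [-0.7, -0.5, 3.5]
width: 0.332
```

apply_moves:
  targets: [0.75,0,0,-0.01,0,0.75,0,0,-0.03,0,0.75,0,0,-0.05,0,0.75,0,0,0,0]

```text
clock: 18.62
position: [0.5072, 0.2929, 0.1055]
ee_rot: [0.478, 3.102, 0.004]
force: [-0.1, -0.1, -0.6]
width: 0.326
```

```bash
python3 - <<'E'
from h import *
im,c=grab("wrist","w10"); print(pose()[:3,3],arm.observe()["width"]*92)
E
```

```text
[0.5068 0.2923 0.1045] 30.303543074033023
```

View pics/w10.png

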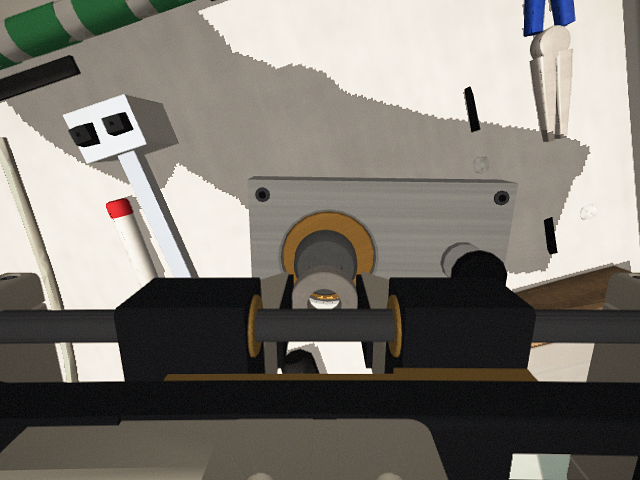

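```bash
python3 - <<'E'
from h import *
im=cv2.imread("pics/w10.png"); cv2.imwrite("pics/w10z.png",cv2.resize(im[200:320,260:390],None,fx=5,fy=5,interpolation=cv2.INTER_CUBIC))
im,c=grab("scene"); cv2.imwrite("pics/s10.png",cv2.resize(im[120:260,170:310],None,fx=4,fy=4,interpolation=cv2.INTER_CUBIC))
E
```

```text
(no output)
```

View pics/w10z.png

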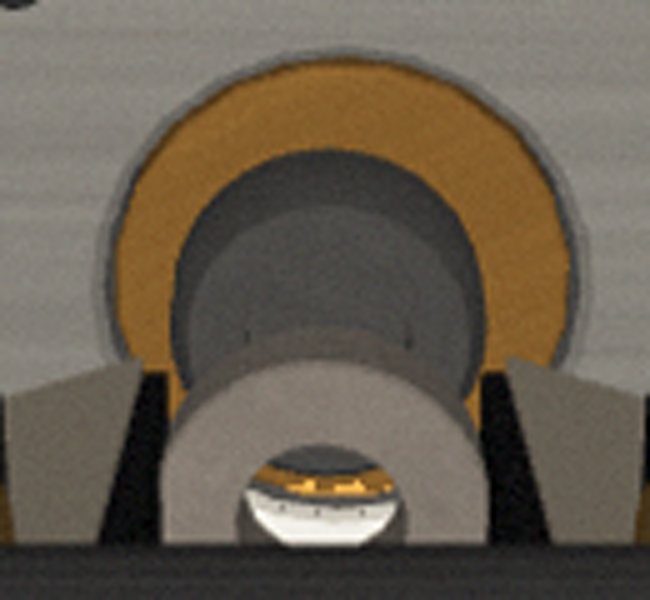

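View pics/s10.png

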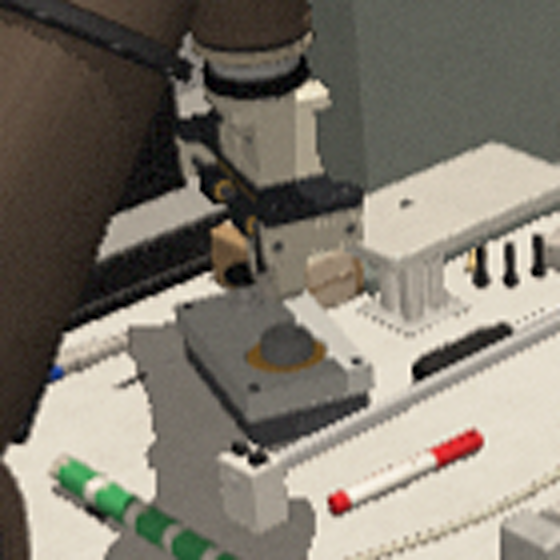

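The bearing is held level and the cap stays in place. Now I'll lift and carry it to yellow, aiming for (0.457, −0.385).

apply_moves:
  targets: [0.75,0,0,-0.1,0,0.75,0,0,-0.12,0,0.75,0,0,-0.02,0,0.75,-0.028,-0.059,0,0,0.75,-0.028,-0.118,0,0,0.75,-0.028,-0.118,0,0,0.75,-0.028,-0.118,0,0,0.75,-0.028,-0.118,0,0,0.75,-0.028,-0.118,0,0,0.75,-0.028,-0.118,0,0,0.75,-0.028,-0.118,0,0,0.75,-0.028,-0.118,0,0,0.75,-0.028,-0.118,0,0]

```text
clock: 20.35
position: [0.477, -0.1712, 0.1982]
ee_rot: [-0.479, -3.103, -0.0]
force: [0.8, -0.4, -0.5]
width: 0.331
```

apply_moves:
  targets: [0.75,-0.028,-0.118,0,0,0.75,-0.028,-0.118,0,0,0.75,-0.028,-0.118,0,0,0.75,-0.028,-0.118,0,0,0.75,0,-0.059,0,0,0.75,0,0,0,0,0.75,0,0,0,0,0.75,0,0,0,0,0.75,0,0,0,0]

```text
clock: 21.48
position: [0.4571, -0.3846, 0.1993]
ee_rot: [0.476, 3.105, -0.0]
force: [0.2, 0.2, 0.3]
width: 0.33
```

```bash
python3 plates.py w11
```

```text
[ 0.457  -0.3848  0.1993] 30.623457568259326 [ 1.1571  0.5451 -0.8187  1.6301  0.4271  1.1545  1.5007]
blue [404.7538 118.2167] [85.3016 93.3893] [ 0.3903 -0.2841  0.004 ] ((0.39155101776123047, -0.2845821976661682), 0.0416862852871418)
yellow [322.3217 212.6905] [77.3005 79.7814] [ 0.4542 -0.3868  0.004 ] ((0.4552379548549652, -0.3861325979232788), 0.041724979877471924)
red [456.2544 257.4716] [72.2567 80.6191] [ 0.5429 -0.2657  0.004 ] ((0.5440961718559265, -0.26620912551879883), 0.04181644693017006)
red [456.5814 259.012 ] [39.049  43.6465] [ 0.5447 -0.2658  0.004 ] ((0.5451822280883789, -0.26614177227020264), 0.02290811575949192)
green [593.8185 160.3351] [78.4923 96.9515] [ 0.4842 -0.1188  0.004 ] ((0.4854583740234375, -0.11946922540664673), 0.04207191616296768)
```

View pics/w11.png

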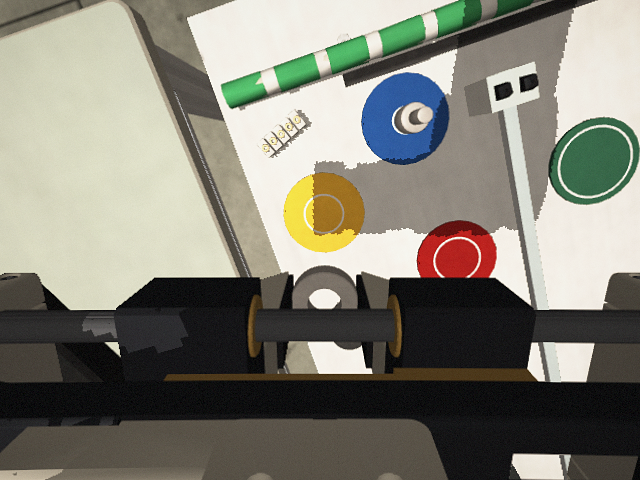

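The yellow plate is centred at about (0.456, −0.386), about 1 mm from the current spot, and all the views agree. Descending.

apply_moves:
  targets: [0.75,0.002,-0.003,0.06,0,0.75,0,0,0.12,0,0.75,0,0,0.12,0,0.75,0,0,0.1,0,0.75,0,0,0.05,0,0.75,0,0,0.02,0,0.75,0,0,0.005,0,0.75,0,0,0,0,0.75,0,0,0,0]

```text
clock: 22.65
position: [0.4562, -0.3868, 0.0102]
ee_rot: [0.479, 3.103, -0.001]
force: [-0.5, 0.0, -0.9]
width: 0.328
```

apply_moves:
  targets: [0.75,0,0,0.003,0,0.75,0,0,0.003,0,0.75,0,0,0,0]

```text
clock: 23.02
position: [0.4556, -0.3864, 0.0066]
ee_rot: [-0.479, -3.105, -0.0]
force: [-0.1, 1.0, -0.0]
width: 0.327
```

apply_moves:
  targets: [0.75,0,0,0.002,0,0.75,0,0,0.001,0,0.75,0,0,0,0]

```text
clock: 23.4
position: [0.4556, -0.3864, 0.0055]
ee_rot: [-0.479, -3.105, -0.0]
force: [0.0, 0.1, -1.0]
width: 0.329
```

apply_moves:
  targets: [0.75,0,0,0.0015,0,0.75,0,0,0,0]

```text
clock: 23.65
position: [0.4557, -0.3864, 0.0051]
ee_rot: [0.479, 3.105, -0.0]
force: [-0.4, 0.5, 3.2]
width: 0.33
```

Contact shows at 3 N, so I'll release. The gap between fingertips and plate is about 1 mm.

apply_moves:
  targets: [0.6,0,0,0,0,0.55,0,0,0,0,0.5,0,0,0,0,0.4,0,0,0,0,0.4,0,0,-0.02,0,0.4,0,0,-0.06,0,0.4,0,0,-0.12,0,0.4,0,0,-0.12,0,0.4,0,0,-0.12,0,0.4,0,0,-0.05,0,0.4,0,0,0,0,0.4,0,0,0,0]

```text
clock: 25.15
position: [0.455, -0.3862, 0.2001]
ee_rot: [-0.478, -3.104, -0.0]
force: [0.7, -0.5, -0.6]
width: 0.601
```

```bash
python3 plates.py w12;  python3 - <<'E'
from h import *
im=cv2.imread("pics/w12.png"); cv2.imwrite("pics/w12z.png",cv2.resize(im[50:310,230:530],None,fx=2.3,fy=2.3,interpolation=cv2.INTER_CUBIC))
E
```

```text
[ 0.4549 -0.3861  0.1997] 55.408720361221185 [ 1.1618  0.5451 -0.8201  1.6295  0.4265  1.1575  1.5036]
blue [406.5384 120.1677] [84.8807 92.656 ] [ 0.3904 -0.2841  0.004 ] ((0.3917168974876404, -0.2847151458263397), 0.041680533438920975)
yellow [324.5698 214.3447] [77.0087 79.2529] [ 0.4543 -0.3867  0.004 ] ((0.4553740620613098, -0.3861066401004791), 0.041712477803230286)
red [457.9672 258.4834] [71.5693 80.4292] [ 0.5428 -0.2657  0.004 ] ((0.5438307523727417, -0.2662544846534729), 0.04181191697716713)
red [458.2968 260.0784] [38.7882 43.4406] [ 0.5446 -0.2657  0.004 ] ((0.5450551509857178, -0.26579907536506653), 0.022706810384988785)
green [594.894  161.8293] [78.3554 96.4458] [ 0.4843 -0.1188  0.004 ] ((0.4854462742805481, -0.11949849128723145), 0.042146798223257065)
```

View pics/w12z.png

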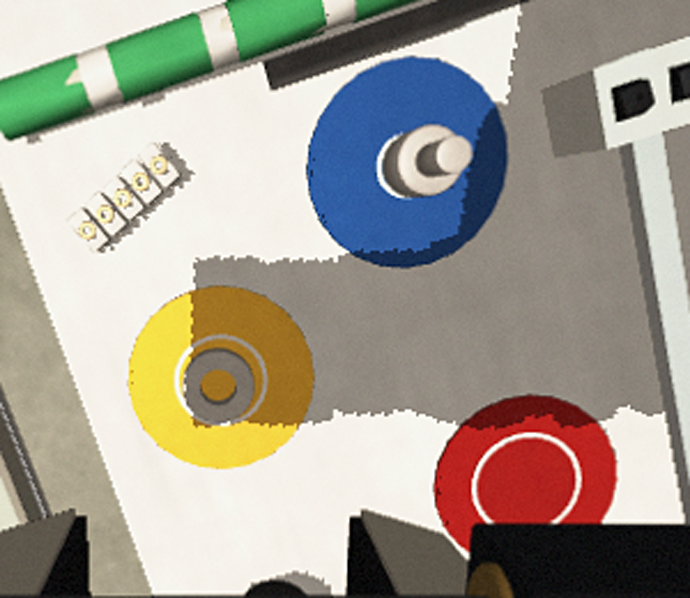

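The bearing lies flat, within about 3 mm of the yellow centre. Next, the end cap.

apply_moves:
  targets: [0.3,0.0277,0.059,0,0,0.3,0.0277,0.118,0,0,0.3,0.0277,0.118,0,0,0.3,0.0277,0.118,0,0,0.3,0.0277,0.118,0,0,0.3,0.0277,0.118,0,0,0.3,0.0277,0.118,0,0,0.3,0.0277,0.118,0,0,0.3,0.0277,0.118,0,0,0.3,0.0277,0.118,0,0,0.3,0.0277,0.118,0,0,0.3,0.0277,0.118,0,0,0.3,0.0277,0.118,0,0,0.3,0.0277,0.118,0,0,0.3,0,0.062,0,0,0.3,0,0,0.05,0,0.3,0,0,0,0,0.3,0,0,0,0,0.3,0,0,0,0]

```text
clock: 27.58
position: [0.5074, 0.2907, 0.1812]
ee_rot: [0.481, 3.104, -0.0]
force: [0.2, 0.1, 0.8]
width: 0.701
```

```bash
python3 - <<'E'
from h import *
im,c=grab("wrist","w13"); print(pose())
np.save("w13.npy",c[2])
cv2.imwrite("pics/w13z.png",cv2.resize(im[170:300,230:430],None,fx=4,fy=4,interpolation=cv2.INTER_CUBIC))
E
```

```text
[[-0.9532  0.3022  0.0007  0.5074]
 [ 0.3022  0.9532 -0.      0.2909]
 [-0.0007  0.0002 -1.      0.1813]
 [ 0.      0.      0.      1.    ]]
```

View pics/w13z.png

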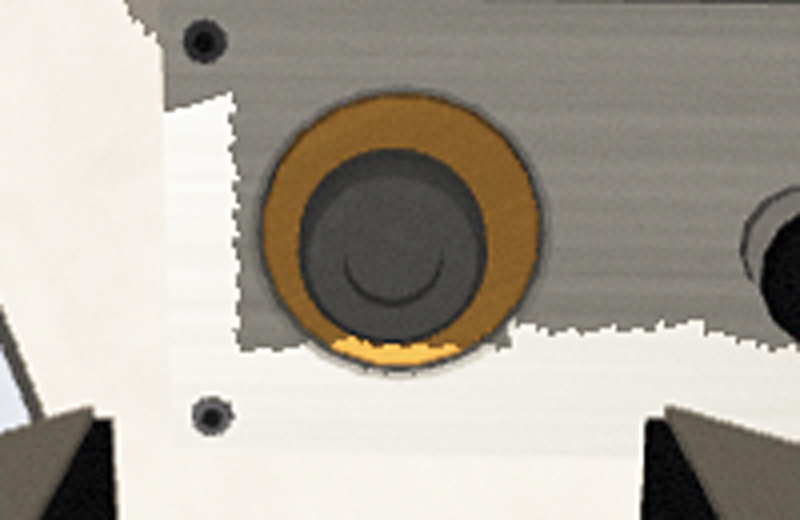

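```bash
python3 - <<'E'
from h import *
K,D,_=cam("wrist"); c=(K,D,np.load("w13.npy")); T=pose()
f=lambda u,v:(u/4+230-.4,v/4+170-.4)
for n,p,z in [("cap",(393,258),.066),("brass",(402,230),.048)]:
    q=onz(c,f(*p),z)[0]; print(n,q,"tool",T[:3,:3].T@(q-T[:3,3])/.4)
L=onz(c,[f(301,258),f(486,258)],.066); print("dia",np.linalg.norm(L[0]-L[1]))
E
```

```text
cap [0.5076 0.2927 0.066 ] tool [0.0011 0.0043 0.2883]
brass [0.5068 0.2951 0.048 ] tool [0.0048 0.0094 0.3333]
dia 0.037406431668070075
```

apply_moves:
  targets: [0.3,0.001,0.0043,0.05,0,0.3,0,0,0.1,0,0.3,0,0,0.1,0,0.3,0,0,0.05,0,0.3,0,0,0.016,0,0.3,0,0,0,0,0.3,0,0,0,0]

```text
clock: 28.5
position: [0.5079, 0.294, 0.0558]
ee_rot: [0.478, 3.103, 0.002]
force: [-0.4, 1.0, 0.6]
width: 0.701
```

apply_moves:
  targets: [0.4,0,0,0.001,0,0.5,0,0,0,0,0.6,0,0,0,0,0.7,0,0,0,0,0.7,0,0,0,0,0.7,0,0,0,0,0.7,0,0,0,0]

```text
clock: 29.38
position: [0.5073, 0.2934, 0.0543]
ee_rot: [0.479, 3.105, 0.0]
force: [-0.7, -0.5, 2.3]
width: 0.408
```

apply_moves:
  targets: [0.7,0,0,-0.01,0,0.7,0,0,-0.03,0,0.7,0,0,-0.06,0,0.7,0,0,0,0]

```text
clock: 29.88
position: [0.5081, 0.2944, 0.0962]
ee_rot: [0.478, 3.102, 0.004]
force: [-0.1, 0.6, -0.7]
width: 0.407
```

```bash
python3 - <<'E'
from h import *
im,c=grab("wrist","w14"); print(pose()[:3,3],arm.observe()["width"]*92)
cv2.imwrite("pics/w14z.png",cv2.resize(im[170:390,230:430],None,fx=2.7,fy=2.7,interpolation=cv2.INTER_CUBIC))
E
```

```text
[0.5077 0.2938 0.0951] 37.479502151814515
```

View pics/w14z.png

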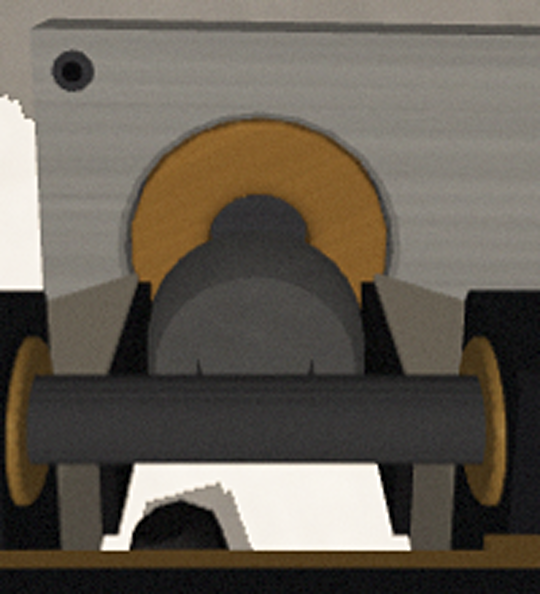

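The cap is held level at an opening of 37.5 mm, with its underside about 6.3 mm below the TCP. First I'll check clearance to the press pillar near the red plate, then carry.

```bash
python3 - <<'E'
from h import *
s=cam("scene"); print(onz(s,[(465,273),(446,262)],0))
E
```

```text
[[ 0.7387 -0.3455  0.    ]
 [ 0.7481 -0.2802  0.    ]]
```

apply_moves:
  targets: [0.7,0,0,-0.1,0,0.7,0,0,-0.12,0,0.7,0,0,-0.04,0,0.7,-0.0465,-0.059,0,0,0.7,-0.0465,-0.1186,0,0,0.7,-0.0465,-0.1186,0,0,0.7,-0.0465,-0.1186,0,0,0.7,-0.0465,-0.1186,0,0,0.7,-0.0465,-0.1186,0,0,0.7,-0.0465,-0.1186,0,0,0.7,-0.0465,-0.1186,0,0]

```text
clock: 31.3
position: [0.5413, -0.0927, 0.197]
ee_rot: [-0.479, -3.103, 0.0]
force: [0.6, 0.3, -0.6]
width: 0.407
```

The pillar face is at x ≈ 0.74, about 0.13 m clear of the gripper at red. Continuing.

apply_moves:
  targets: [0.7,-0.0465,-0.1186,0,0,0.7,-0.0465,-0.1186,0,0,0.7,-0.0465,-0.1186,0,0,0.7,0,-0.059,0,0,0.7,0,0,0,0,0.7,0,0,0,0,0.7,0,0,0,0,0.7,0,0,0,0]

```text
clock: 32.3
position: [0.5456, -0.2645, 0.1983]
ee_rot: [0.476, 3.105, -0.0]
force: [0.0, -0.9, 0.2]
width: 0.408
```

```bash
python3 plates.py w15
```

```text
[ 0.5455 -0.2648  0.1983] 37.42523957086404 [ 0.9225  0.5729 -0.8546  1.6072  0.4594  1.174   1.232 ]
blue [254.764   61.8719] [ 89.9359 101.1607] [ 0.3905 -0.2835  0.004 ] ((0.39212602376937866, -0.28407537937164307), 0.04176131263375282)
yellow [180.5374 164.0113] [80.6772 90.4911] [ 0.4543 -0.3853  0.004 ] ((0.4557460844516754, -0.38554081320762634), 0.04182101786136627)
red [323.9735 213.1678] [79.2564 80.743 ] [ 0.5434 -0.2652  0.004 ] ((0.54483562707901, -0.265583336353302), 0.041766710579395294)
green [454.0627 109.0275] [84.9552 96.2787] [ 0.4849 -0.1181  0.004 ] ((0.48639094829559326, -0.11866593360900879), 0.041632965207099915)
```

View pics/w15.png

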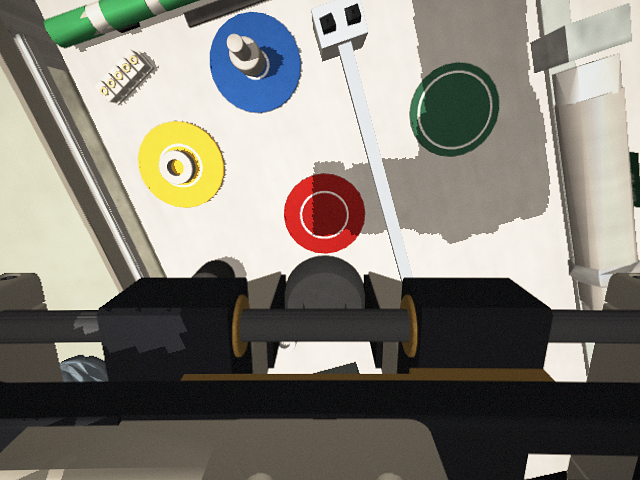

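The bearing and pin are still well centred, and the red plate is directly below to within 1 mm. Descending with the cap.

apply_moves:
  targets: [0.7,0,-0.002,0.06,0,0.7,0,0,0.12,0,0.7,0,0,0.12,0,0.7,0,0,0.1,0,0.7,0,0,0.04,0,0.7,0,0,0.016,0,0.7,0,0,0.004,0,0.7,0,0,0,0,0.7,0,0,0,0]

```text
clock: 33.48
position: [0.5456, -0.2667, 0.0151]
ee_rot: [0.479, 3.103, -0.001]
force: [-0.1, 0.2, -0.4]
width: 0.409
```

apply_moves:
  targets: [0.7,0,0,0.003,0,0.7,0,0,0.003,0,0.7,0,0,0,0]

```text
clock: 33.85
position: [0.5449, -0.2664, 0.0116]
ee_rot: [-0.479, -3.105, 0.0]
force: [0.1, -0.8, 0.3]
width: 0.407
```

apply_moves:
  targets: [0.7,0,0,0.002,0,0.7,0,0,0.0015,0,0.7,0,0,0,0]

```text
clock: 34.22
position: [0.545, -0.2664, 0.0103]
ee_rot: [0.479, 3.105, -0.0]
force: [0.8, 0.1, 0.0]
width: 0.41
```

apply_moves:
  targets: [0.7,0,0,0.0015,0,0.7,0,0,0,0]

```text
clock: 34.48
position: [0.545, -0.2664, 0.0102]
ee_rot: [0.479, 3.105, -0.001]
force: [-1.9, 0.3, 6.9]
width: 0.41
```

apply_moves:
  targets: [0.52,0,0,0,0,0.45,0,0,0,0,0.4,0,0,0,0,0.35,0,0,0,0,0.35,0,0,-0.02,0,0.35,0,0,-0.06,0,0.35,0,0,-0.12,0,0.35,0,0,-0.12,0,0.35,0,0,-0.12,0,0.35,0,0,-0.05,0,0.35,0,0,0,0,0.35,0,0,0,0]

```text
clock: 35.98
position: [0.5441, -0.2665, 0.2042]
ee_rot: [-0.478, -3.103, -0.0]
force: [-0.9, 0.8, -0.1]
width: 0.648
```

```bash
python3 plates.py w16
```

```text
[ 0.544  -0.2664  0.204 ] 59.697538420381996 [ 0.9269  0.5687 -0.8572  1.5989  0.4539  1.1879  1.2385]
blue [258.3627  65.1722] [88.298  98.9362] [ 0.3905 -0.2835  0.004 ] ((0.3921589255332947, -0.2840479016304016), 0.0417880155146122)
yellow [185.3162 165.223 ] [79.338  88.2822] [ 0.4543 -0.3853  0.004 ] ((0.45551034808158875, -0.3857403099536896), 0.0418117456138134)
red [326.2248 213.298 ] [77.8736 79.3898] [ 0.5435 -0.2652  0.004 ] ((0.5447351336479187, -0.2655943036079407), 0.041823871433734894)
green [453.9313 110.8547] [83.4716 94.3865] [ 0.4849 -0.1181  0.004 ] ((0.4863617420196533, -0.11857832223176956), 0.04158085957169533)
```

View pics/w16.png

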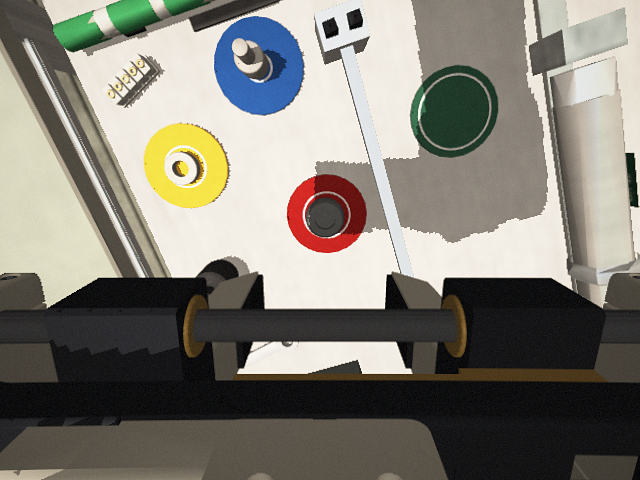

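The cap is centred and flat on red, and the pin and bearing are unchanged. Next is the plunger at about (0.534, 0.3745): shut the fingers and travel over it.

apply_moves:
  targets: [1,0.039,0.058,0,0,1,0.039,0.117,0,0,1,0.039,0.117,0,0,1,0.039,0.117,0,0,1,0.039,0.117,0,0,1,0.039,0.117,0,0,1,0.039,0.117,0,0,1,0.039,0.117,0,0,1,0.039,0.117,0,0,1,0.039,0.117,0,0,1,0.039,0.117,0,0,1,0.039,0.117,0,0,1,0.039,0.117,0,0,1,0,0.058,0,0,1,0,0,0,0,1,0,0,0,0,1,0,0,0,0,1,0,0,0,0]

```text
clock: 38.28
position: [0.535, 0.3734, 0.2058]
ee_rot: [0.48, 3.104, -0.001]
force: [-0.6, 0.6, -0.4]
width: 0.002
```

```bash
python3 - <<'E'
from h import *
im,c=grab("wrist","w17"); T=pose(); print(T[:3,3],arm.observe()["width"]*92)
np.save("w17.npy",c[2]);print("plunger pred px",proj(c,[[.534,.3745,.082]]),"tcp",proj(c,[T[:3,3]]))
b=[b for b in blob(im,(0,0,0),(180,255,45),300)]
for q in b[:6]:
    e=cv2.fitEllipse(cv2.convexHull(q)); print(e, onz(c,e[0],.082)[0])
E
```

```text
[0.535  0.3736 0.2059] 0.3796745236032233
plunger pred px [[326.3751 230.4477]] tcp [[326.3138 294.8383]]
((589.4522094726562, 409.0378112792969), (140.7362823486328, 1365.305419921875), 89.32137298583984) [0.7754 0.5593 0.082 ]
((582.55078125, 153.64175415039062), (331.15045166015625, 616.4308471679688), 53.592655181884766) [0.5354 0.5819 0.082 ]
((257.0587158203125, 325.4781799316406), (97.67277526855469, 529.24267578125), 90.0423355102539) [0.5991 0.2888 0.082 ]
((641.3338623046875, 222.41026306152344), (39.593082427978516, 130.16441345214844), 169.80885314941406) [0.6048 0.6199 0.082 ]
((327.38031005859375, 229.3540802001953), (34.13438415527344, 34.18659973144531), 139.37181091308594) [0.5334 0.3756 0.082 ]
((40.94414138793945, 89.38369750976562), (16.31389045715332, 48.045650482177734), 73.12397766113281) [0.3682 0.206  0.082 ]
```

View pics/w17.png

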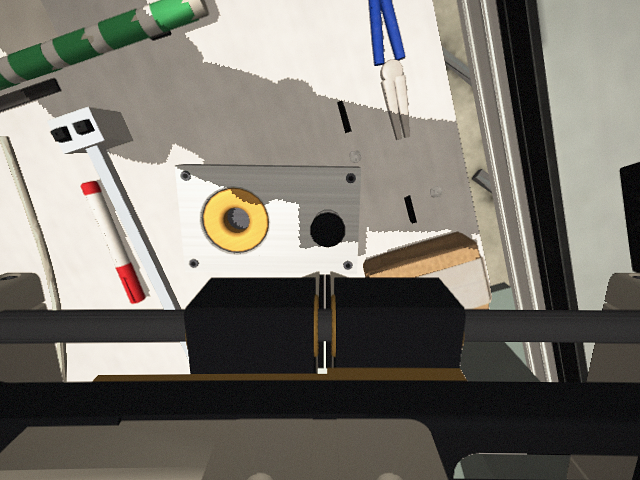

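The plunger is at (0.534, 0.375) and the bush is in its well. I'll descend to just above the plunger and then press in steps.

apply_moves:
  targets: [1,0.0035,0.003,0.06,0,1,0,0,0.1,0,1,0,0,0.09,0,1,0,0,0.035,0,1,0,0,0.01,0,1,0,0,0,0,1,0,0,0,0]

```text
clock: 39.2
position: [0.5342, 0.3766, 0.0891]
ee_rot: [0.479, 3.104, 0.002]
force: [0.3, -0.0, 0.5]
width: 0.006
```

apply_moves:
  targets: [1,0,0,0.008,0,1,0,0,0.008,0,1,0,0,0.008,0,1,0,0,0,0]

```text
clock: 39.7
position: [0.5339, 0.3762, 0.0784]
ee_rot: [0.479, 3.104, 0.0]
force: [0.1, -0.3, 3.5]
width: 0.005
```

apply_moves:
  targets: [1,0,0,0.007,0,1,0,0,0.007,0,1,0,0,0.007,0,1,0,0,0.005,0,1,0,0,0,0,1,0,0,0,0]

```text
clock: 40.45
position: [0.5339, 0.3762, 0.0682]
ee_rot: [0.479, 3.104, 0.001]
force: [-1.2, -1.0, 5.6]
width: 0.005
```

apply_moves:
  targets: [1,0,0,0.004,0,1,0,0,0.002,0,1,0,0,0,0]

```text
clock: 40.83
position: [0.534, 0.3762, 0.0659]
ee_rot: [0.479, 3.104, 0.001]
force: [-1.5, -1.4, 6.6]
width: 0.007
```

apply_moves:
  targets: [1,0,0,0.002,0,1,0,0,0.002,0,1,0,0,0,0]

```text
clock: 41.2
position: [0.534, 0.3763, 0.0657]
ee_rot: [0.479, 3.103, 0.001]
force: [-3.0, -4.5, 20.0]
width: 0.007
```

The force climbed to 20 N with z holding at 0.0657, so the plunger is on its stop. I'll rise and look at the bush before opening.

apply_moves:
  targets: [1,0,0,-0.02,0,1,0,0,-0.06,0,1,0,0,-0.12,0,1,0,0,-0.11,0,0.12,0,-0.1,-0.03,0,0.12,0,-0.1,0,0,0.12,0,-0.015,0,0,0.12,0,0,0,0,0.12,0,0,0,0,0.12,0,0,0,0,0.12,0,0,0,0]

```text
clock: 42.58
position: [0.5077, 0.2947, 0.1995]
ee_rot: [-0.477, -3.105, -0.0]
force: [0.1, -0.2, -0.2]
width: 0.713
```

```bash
python3 - <<'E'
from h import *
im,c=grab("wrist","w18"); T=pose(); print(T[:3,3],arm.observe()["width"]*92); np.save("w18.npy",c[2])
im2,s=grab("scene"); cv2.imwrite("pics/s18.png",cv2.resize(im2[170:250,190:290],None,fx=6,fy=6,interpolation=cv2.INTER_CUBIC))
for b in blob(im,(10,100,60),(26,255,255),300):
    e=cv2.fitEllipse(cv2.convexHull(b)); q=onz(c,e[0],.064)[0]; P=onz(c,cv2.convexHull(b)[:,0].astype(float),.064)[:,:2].astype(np.float32)
    print(e,q,cv2.minEnclosingCircle(P))
E
```

```text
[0.5077 0.2945 0.1995] 70.18394472941112
((325.09814453125, 226.43212890625), (67.99652862548828, 68.98482513427734), 179.18704223632812) [0.5057 0.2951 0.064 ] ((0.5060422420501709, 0.2945922613143921), 0.030801767483353615)
((508.15228271484375, 264.3106689453125), (42.64085006713867, 138.08737182617188), 77.52198028564453) [0.5872 0.4392 0.064 ] ((0.5933487415313721, 0.4375661015510559), 0.0561714805662632)
((461.2220458984375, 375.50347900390625), (15.073644638061523, 443.4336242675781), 89.73442077636719) [0.6871 0.3765 0.064 ] ((0.6830062866210938, 0.3493860363960266), 0.180192232131958)
((466.3067321777344, 325.8692932128906), (26.620159149169922, 63.90272903442383), 173.17828369140625) [0.636 0.392 0.064] ((0.6368134021759033, 0.39351385831832886), 0.032794658094644547)
((182.51927185058594, 325.986328125), (26.419137954711914, 63.98137283325195), 6.937980651855469) [0.5569 0.1398 0.064 ] ((0.5566277503967285, 0.13828271627426147), 0.03282586485147476)
```

View pics/w18.png

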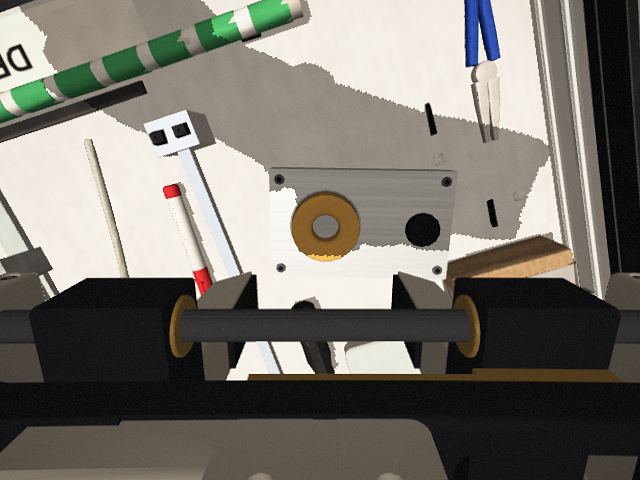

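View pics/s18.png

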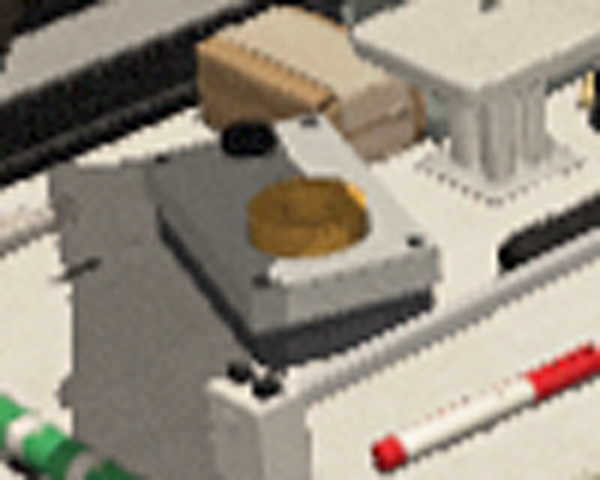

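The bush stands proud of the block. Its radius reads 30.8 mm on the z = 0.064 plane, as it should, and the plunger is down. It's centred under the TCP within 2 mm, so I'll open fully, descend until the tips are at about 0.053, and grip.

apply_moves:
  targets: [0.1,0,0,0.05,0,0.1,0,0,0.05,0,0.1,0,0,0.05,0,0.1,0,0,0.05,0,0.1,0,0,0,0]

```text
clock: 43.3
position: [0.5069, 0.2932, 0.1176]
ee_rot: [-0.478, -3.102, 0.003]
force: [0.5, 0.2, 1.0]
width: 0.898
```

```bash
python3 - <<'E'
from h import *
im,c=grab("wrist","w19"); T=pose(); print(T[:3,3],arm.observe()["width"]*92); print(proj(c,[T[:3,3]]))
for b in blob(im,(10,100,60),(26,255,255),300):
    e=cv2.fitEllipse(cv2.convexHull(b)); q=onz(c,e[0],.064)[0]; print(e,q,T[:3,:3].T@(q-T[:3,3])/.4)
E
```

```text
[0.5074 0.2938 0.1189] 83.02135668452368
[[327.4159 296.5651]]
((328.1995849609375, 255.90867614746094), (92.13451385498047, 92.75772094726562), 8.69694709777832) [0.505  0.2954 0.064 ] [0.0067 0.002  0.1372]
((509.0968017578125, 375.4982604980469), (12.877458572387695, 485.05267333984375), 89.8447265625) [0.6259 0.3892 0.064 ] [-0.2108  0.3167  0.1366]
((500.712158203125, 325.99066162109375), (32.490257263183594, 63.8132438659668), 170.1350555419922) [0.5864 0.3907 0.064 ] [-0.1157  0.2905  0.1367]
((148.005859375, 325.8534240722656), (32.27292251586914, 64.23551940917969), 10.176742553710938) [0.5158 0.1654 0.064 ] [-0.1167 -0.2997  0.1374]
((579.4390258789062, 280.5921936035156), (25.006473541259766, 88.73332977294922), 74.05099487304688) [0.5689 0.4438 0.064 ] [-0.0339  0.404   0.1367]
```

View pics/w19.png

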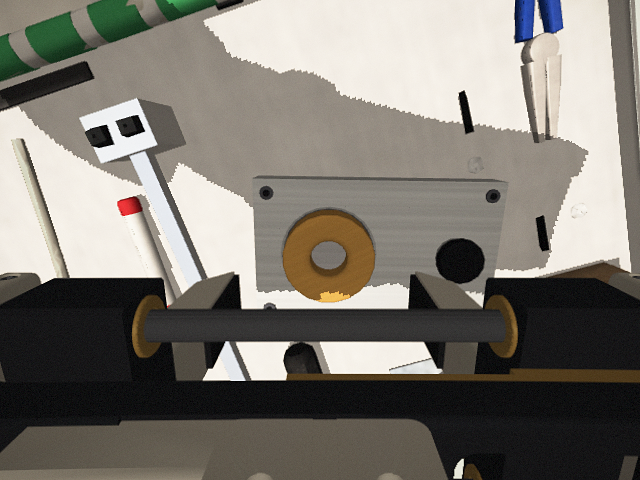

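apply_moves:
  targets: [0.1,0.003,0.002,0.05,0,0.1,0,0,0.07,0,0.1,0,0,0.035,0,0.1,0,0,0.006,0,0.1,0,0,0,0,0.1,0,0,0,0]

```text
clock: 44.1
position: [0.5074, 0.2956, 0.0562]
ee_rot: [0.478, 3.104, 0.002]
force: [0.1, -0.5, -0.8]
width: 0.897
```

apply_moves:
  targets: [0.1,0,0,0.005,0,0.1,0,0,0,0,0.2,0,0,0,0,0.3,0,0,0,0,0.45,0,0,0,0,0.45,0,0,0,0,0.45,0,0,0,0,0.45,0,0,0,0]
  grip_force: 30

```text
clock: 45.1
position: [0.507, 0.2952, 0.0533]
ee_rot: [0.479, 3.105, 0.0]
force: [0.1, 0.1, 0.5]
width: 0.641
```

apply_moves:
  targets: [0.45,0,0,-0.01,0,0.45,0,0,-0.03,0,0.45,0,0,-0.06,0,0.45,0,0,0,0]

```text
clock: 45.6
position: [0.5078, 0.2961, 0.0954]
ee_rot: [0.478, 3.102, 0.004]
force: [-0.5, -0.2, -1.3]
width: 0.644
```

```bash
python3 - <<'E'
from h import *
im,c=grab("wrist","w20"); print(pose()[:3,3],arm.observe()["width"]*92)
im2,s=grab("scene"); cv2.imwrite("pics/s20.png",cv2.resize(im2[120:260,170:310],None,fx=4,fy=4,interpolation=cv2.INTER_CUBIC))
E
```

```text
[0.5074 0.2954 0.0942] 59.095301426671334
```

View pics/w20.png

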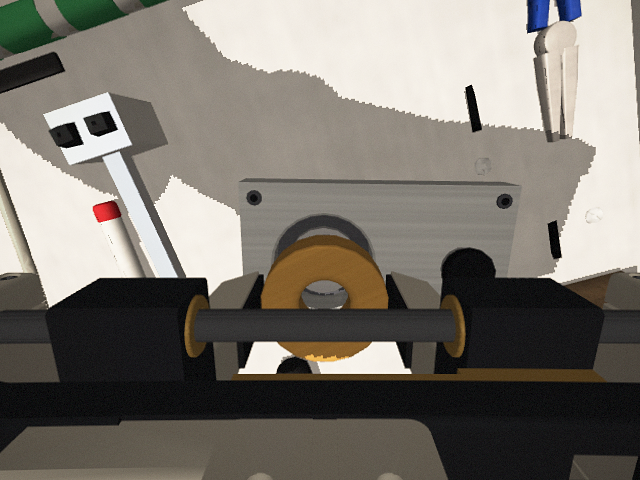

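View pics/s20.png

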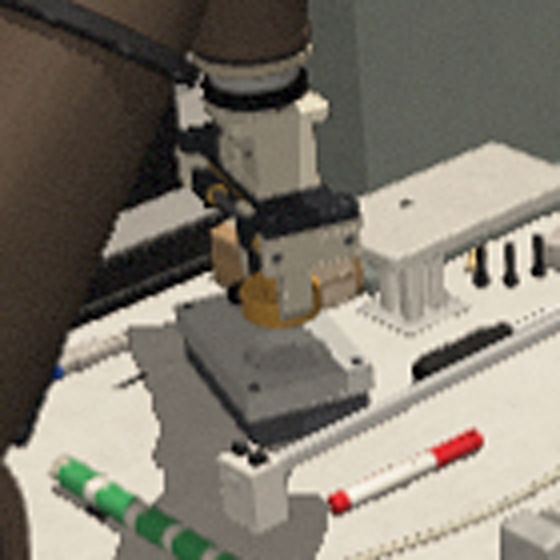

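The bush is gripped level at 59 mm, with its underside about 9 mm below the TCP. Before placing, I'll compute the in-hand offset and the clearances around the green plate.

```bash
python3 - <<'E'
from h import *
c=cam("wrist"); T=pose(); z=T[2,3]+.0107
q=onz(c,[(324.5,297),(262,297),(387,297),(325,236)],z); print((q-T[:3,3])@T[:3,:3])
# clearances from w16 picture, TCP .544 -.2664 .204 
T2=np.array(T); T2[:3,3]=[.544,-.2664,.204]; c2=cam("wrist",T2)
for z in (0,.03): print(z,(onz(c2,[(552,80),(558,180),(568,270),(372,130),(388,200)],z)-[.487,-.118,0])@T[:3,:3])
E
```

```text
[[ 0.0039 -0.0006 -0.0107]
 [ 0.0039 -0.0293 -0.0107]
 [ 0.0039  0.0279 -0.0107]
 [ 0.0328 -0.0004 -0.0107]]
0 [[ 0.0284  0.0896 -0.    ]
 [-0.0651  0.1124  0.    ]
 [-0.1625  0.1403  0.0001]
 [-0.0156 -0.0782  0.    ]
 [-0.0853 -0.0589  0.    ]]
0.03 [[ 0.0238  0.0718 -0.03  ]
 [-0.0619  0.0927 -0.03  ]
 [-0.1512  0.1183 -0.0299]
 [-0.0166 -0.0821 -0.03  ]
 [-0.0804 -0.0644 -0.03  ]]
```

apply_moves:
  targets: [0.45,0,0,-0.1,0,0.45,0,0,-0.12,0,0.45,0,0,-0.04,0,0.45,0,0,0,0]

```text
clock: 46.2
position: [0.5071, 0.295, 0.1972]
ee_rot: [0.479, 3.104, 0.0]
force: [0.1, -0.6, -1.6]
width: 0.645
```

The bush sits +3 mm along tool x in the hand. The cylinder beside green is close along the jaw direction, so above the plate I'll turn 72.5° to put the gripper's long side along world x.

apply_moves:
  targets: [0.45,-0.0302,-0.0555,0,0,0.45,-0.0302,-0.1111,0,0,0.45,-0.0302,-0.1111,0,0,0.45,-0.0302,-0.1111,0,0,0.45,-0.0302,-0.1111,0,0,0.45,-0.0302,-0.1111,0,0,0.45,-0.0302,-0.1111,0,0,0.45,-0.0302,-0.1111,0,0,0.45,-0.0302,-0.1111,0,0,0.45,0,-0.0555,0,0,0.45,0,0,0,0.115,0.45,0,0,0,0.115,0.45,0,0,0,0.115,0.45,0,0,0,0.115,0.45,0,0,0,0.115,0.45,0,0,0,0.115,0.45,0,0,0,0.115,0.45,0,0,0,0,0.45,0,0,0,0,0.45,0,0,0,0]

```text
clock: 48.7
position: [0.4899, -0.1191, 0.1968]
ee_rot: [-2.218, -2.224, 0.001]
force: [-0.2, -1.1, -2.0]
width: 0.647
```

```bash
python3 plates.py w21; python3 - <<'E'
from h import *
print(pose())
E
```

```text
[ 0.49   -0.1191  0.197 ] 59.08248654949268 [ 0.6309  0.3425 -0.635   1.8625  0.2369  1.0129 -0.101 ]
blue [260.4413 358.9654] [29.3727 44.3753] [ 0.4154 -0.2892  0.004 ] ((0.414223849773407, -0.2875213623046875), 0.02611473575234413)
red [376.1424 358.0789] [27.7762 57.7407] [ 0.5482 -0.2876  0.004 ] ((0.5446317195892334, -0.2894899845123291), 0.03339065611362457)
green [322.4544 211.8074] [61.7989 63.5541] [ 0.4864 -0.1172  0.004 ] ((0.4862934350967407, -0.11813215166330338), 0.03259457275271416)
green [322.4279 210.9703] [79.0946 80.8264] [ 0.4863 -0.1163  0.004 ] ((0.48636922240257263, -0.11760246753692627), 0.041527651250362396)
[[-0.002   1.     -0.0005  0.49  ]
 [ 1.      0.002   0.0002 -0.1191]
 [ 0.0002 -0.0005 -1.      0.197 ]
 [ 0.      0.      0.      1.    ]]
```

View pics/w21.png

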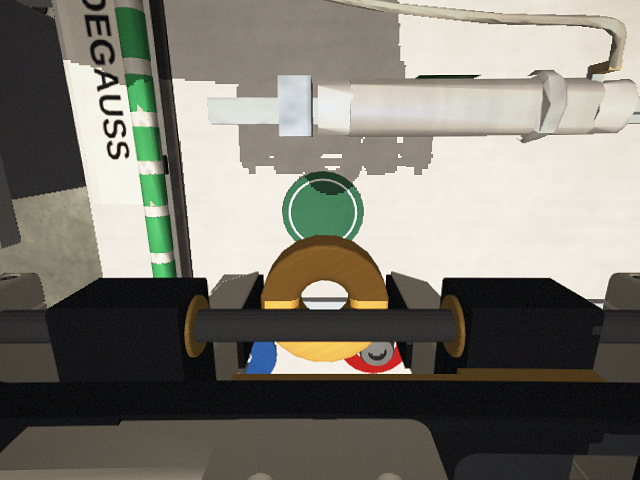

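The green plate is centred at about (0.4867, −0.1178). I'll apply a small correction for the in-hand offset and then descend.

apply_moves:
  targets: [0.45,-0.005,-0.007,0.05,0,0.45,0,0,0.11,0,0.45,0,0,0.11,0,0.45,0,0,0.1,0,0.45,0,0,0.05,0,0.45,0,0,0.02,0,0.45,0,0,0.008,0,0.45,0,0,0,0,0.45,0,0,0,0]

```text
clock: 49.88
position: [0.488, -0.1211, 0.0189]
ee_rot: [2.22, 2.221, 0.001]
force: [0.2, -0.3, -2.1]
width: 0.645
```

apply_moves:
  targets: [0.45,0,0,0.003,0,0.45,0,0,0.003,0,0.45,0,0,0,0]

```text
clock: 50.25
position: [0.4873, -0.121, 0.0157]
ee_rot: [-2.221, -2.222, 0.0]
force: [0.3, 0.8, -1.0]
width: 0.642
```

apply_moves:
  targets: [0.45,0,0,0.0025,0,0.45,0,0,0.0025,0,0.45,0,0,0,0]

```text
clock: 50.62
position: [0.4873, -0.121, 0.0136]
ee_rot: [-2.221, -2.222, 0.0]
force: [-0.1, -0.8, -1.0]
width: 0.642
```

apply_moves:
  targets: [0.45,0,0,0.0015,0,0.45,0,0,0,0]

```text
clock: 50.88
position: [0.4874, -0.121, 0.0133]
ee_rot: [2.221, 2.222, -0.0]
force: [-1.2, 1.0, 2.0]
width: 0.642
```

Contact is made; the force swung from −1 to +2 N. Release, rise and check.

apply_moves:
  targets: [0.3,0,0,0,0,0.25,0,0,0,0,0.2,0,0,0,0,0.15,0,0,0,0,0.15,0,0,-0.02,0,0.15,0,0,-0.06,0,0.15,0,0,-0.12,0,0.15,0,0,-0.12,0,0.15,0,0,-0.12,0,0.15,0,0,-0.12,0,0.15,0,0,0,0,0.15,0,0,0,0]

```text
clock: 52.38
position: [0.4869, -0.1211, 0.237]
ee_rot: [2.221, 2.222, -0.001]
force: [-0.1, -0.1, -0.3]
width: 0.849
```

```bash
python3 plates.py w22; python3 - <<'E'
from h import *
im,c=grab("top","t22"); cv2.imwrite("pics/t22z.png",cv2.resize(im[170:320,280:480],None,fx=4,fy=4,interpolation=cv2.INTER_CUBIC))
im,c=grab("scene","s22")
E
```

```text
[ 0.4866 -0.121   0.2364] 78.06409511023898 [ 0.6629  0.3006 -0.6587  1.8122  0.2048  1.0991 -0.0676]
blue [263.7711 349.679 ] [19.484  39.1473] [ 0.4086 -0.3054  0.004 ] ((0.4104675054550171, -0.3088653087615967), 0.025898123160004616)
red [372.2644 310.7303] [39.6613 60.1622] [ 0.5445 -0.251   0.004 ] ((0.544579267501831, -0.2459709644317627), 0.03632793948054314)
green [325.0826 202.5536] [72.3802 72.8255] [ 0.4863 -0.1166  0.004 ] ((0.4862176179885864, -0.11788565665483475), 0.04148806631565094)
green [325.1532 202.78  ] [55.7261 57.2803] [ 0.4863 -0.1169  0.004 ] ((0.48657700419425964, -0.11664675921201706), 0.0326453298330307)
```

View pics/w22.png

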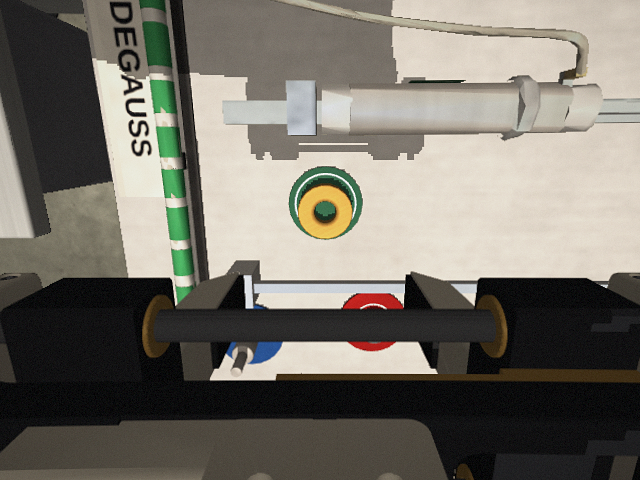

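View pics/t22z.png

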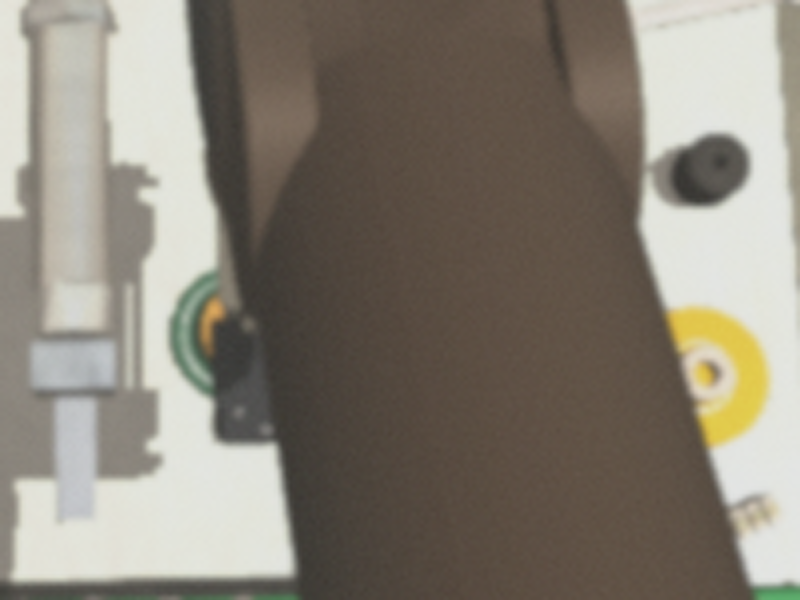

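View pics/s22.png

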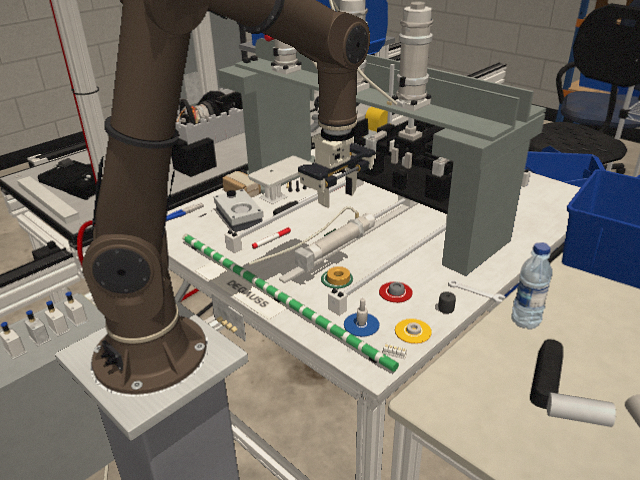

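All four parts are on their plates. I'll measure the bush's centring precisely, and also the others in the scene view.

```bash
python3 - <<'E'
from h import *
im,c=grab("wrist","w23")
for b in blob(im,(12,100,60),(28,255,255),300):
    e=cv2.fitEllipse(cv2.convexHull(b))
    if abs(e[0][1]-212)<20: print(e,onz(c,e[0],.024),onz(c,e[0],.018))
# roller now vs start (top view)
for f in ("pics/top0.png","pics/t22.png"):
    t=cv2.imread(f); s=t[195:230,440:475]; m=cv2.inRange(cv2.cvtColor(s,cv2.COLOR_BGR2GRAY),0,90); M=cv2.moments(m,True); print(f,M["m10"]/M["m00"]+440,M["m01"]/M["m00"]+195,M["m00"])
s=cv2.imread("pics/s22.png"); cv2.imwrite("pics/s22z.png",cv2.resize(s[255:345,310:460],None,fx=5.3,fy=5.3,interpolation=cv2.INTER_CUBIC))
E
```

```text
((325.4646301269531, 211.43402099609375), (54.559104919433594, 55.61190414428711), 175.88882446289062) [[ 0.4859 -0.1223  0.024 ]] [[ 0.4859 -0.1235  0.018 ]]
pics/top0.png 456.2408163265306 212.39591836734695 245.0
pics/t22.png 456.07142857142856 212.57619047619048 210.0
```

View pics/s22z.png

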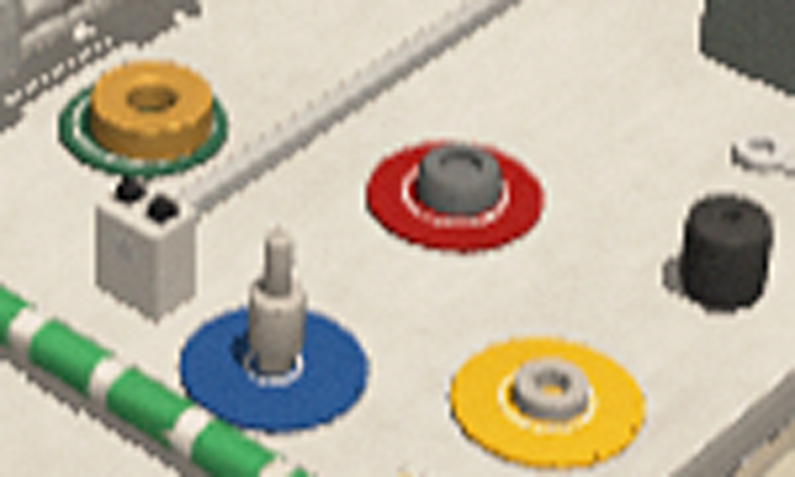

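Final checks:

- **Bush:** flat, and about 5 mm off the green plate's centre, within the 12 mm limit.
- **Pin, bearing and cap:** upright or flat, and within about 3 mm of their centres.
- **Roller:** its outline in the top view is unchanged to about 0.2 px.
- **Gripper:** clear of everything.

Handing in.

```bash
python3 - <<'E'
from cell import arm
s=arm.observe(); print(s["clock"],s["force"]); print(arm.sign_off())
E
```

```text
52.575 [ 0.26111429 -0.75740854 -0.01759704]
the job is handed in; nothing more can be done
None
```

I took the stack apart in order: gauge pin to blue, bearing to yellow, end cap to red. I then pressed the plunger to its stop (20 N, z holding at 0.0657 m) and let go. The bush stood about 14 mm proud by itself, and I set it on the green plate. The job was handed in at 52.6 s; `sign_off` gives no verdict.

**Last checks:**
- **Pin, bearing and cap:** the pin stands upright and the other two lie flat, each within about 3 mm of its plate's centre.
- **Bush:** flat but about 5 mm off centre, within the 12 mm limit. I had corrected for an apparent 3 mm offset in the grip, and the final view suggests that offset was not real. I left it rather than risk a nudge.
- **Roller:** its outline in the top view moved by only about 0.2 px.
- **Gripper:** open, about 0.24 m above the table and touching nothing.

**Disagreements between views:** some position estimates differed by 2–3 mm. An early wrist reading was about 5 mm off because the arm was still settling, so I repeated it once the arm was still.

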